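Cover the fragment tray and put the press weight on it

TASK

Cover the open fragment tray with its lid, cut-off corners matching, so that the lid's skirt sits fully down over the tray. Then take the press weight out of the sloping rack - turn it in place until its long foot lines up with the guard's slot and draw it straight out, square to the sloping guard - and stand it gently, upright, in the middle of the lid with its foot along the lid's length. Leave the beaker, the notebook and the small microscope where they are.

Things in the scene. Friction and masses are not known exactly. Their poses are not given: they have to be found in the camera images.
- rack: Grey fixed rack, 120 x 130 mm, up to 95 mm high, with a pocket tilted 28 degrees to its front (towards the robot, give or take 0.35 rad). Origin: centre of the pocket's floor, 42 mm above the table. Axes: z square to that floor, out through the guard, 28 degrees from vertical; y level, along the guard's slot; x up the slope. Pocket inside 106 (x) x 104 (y) x 20 mm high
- slot (a point): Centre of the slot, at the upper face of the guard over the rack's pocket; 26 mm along z from the rack's origin, same axes. The guard is two aluminium plates 6 mm thick (20 to 26 mm above the pocket's floor) with one slot between them, 40 mm wide (x) and 104 mm long (y)
- weight: Loose weight, 0.3-0.5 kg: steel foot 92 (x) x 28 (y) x 14 mm, wooden handle upright in its middle, 26 (x) x 18 mm (y), top 96 mm above the underside. Origin: centre of the underside; z along the handle. Starts with the foot on the pocket's floor under the guard, within 12 mm of the middle, 60 to 90 degrees off the slot either way; the handle stands out of the slot, tilted like the rack's z
- tray: White plastic open tray fixed to the table: 136 mm (x) x 46 mm (y) x 45 mm high outside, walls 3 mm, a paper fragment inside. One corner only, at +x +y, is cut off at 45 degrees, 20 mm along each side. Origin: centre of the underside, on the table; z up
- lid: Loose white lid, 0.12 kg, skirt down on the table: 150 (x) x 60 (y) x 22 mm outside, top 4 and skirt 3 mm thick (144 x 54 mm inside, 4 mm to spare round the tray). Its one cut-off corner, at +x +y, 24 mm along each side, must go over the tray's. Origin: centre of the lower edge; z up. Fully on, the origin is 27 mm and the flat top 49 mm above the tray's underside
- beaker: Bystander: loose glass beaker, 66 mm across, 85 mm high, beyond the work. Origin: centre of its underside
- notebook: Bystander: loose dark pocket notebook lying flat, 110 x 80 x 20 mm, beyond the work. Origin: centre of its underside
- microscope: Bystander: small microscope on a round white base, 110 mm across, 150 mm high, to the left. Origin: centre of its underside
Things that resemble listed ones, but are neither listed nor needed, are in the scene too. Leave any pink look-alike of the lid alone.

How it is judged:
On the way, in this order (a step that is already met when the one before it is completed fails the run):
1. the lid is fully down on the tray and let go (z of lid in the frame of tray between 0.024 and 0.0295 m and horizontal distance between lid and tray below 0.007 m and contact force between the fingers and lid below 0.1 N), for 0.2 s.
2. the weight is drawn clear of the rack (distance between weight and rack above 0.05 m and contact force between weight and rack below 0.1 N), for 0.1 s.
At the end, for the whole second after the job is handed in: Lid level and fully down on the tray (origin 24 to 29.5 mm above the tray's, within 7 mm of it from above); weight at rest, upright within 0.06 rad, on the lid's top, within 25 mm of its middle lengthways and 14 mm across, foot along the lid within 0.26 rad (z of lid in the frame of tray between 0.024 and 0.0295 m and horizontal distance between lid and tray below 0.007 m and angle between lid's own z axis and vertical below 0.05 rad and z of weight in the frame of lid between 0.019 and 0.025 m and x of weight in the frame of lid between -0.025 and 0.025 m and y of weight in the frame of lid between -0.014 and 0.014 m and angle between the x axis of weight and the x axis of lid, either way round below 0.26 rad and angle between weight's own z axis and vertical below 0.06 rad and linear speed of each of weight, lid below 0.02 m/s); the robot touches nothing.
It fails at once if the weight is dropped or pressed hard on the lid (over 60 N) (contact force between weight and lid above 60 N).
It fails at once if the beaker, the notebook or the microscope is shifted by more than 30 mm (distance of any of beaker, notebook, microscope from where it was at the start of the episode above 0.03 m).
It also fails if it takes over 64 s, if anything falls off the work surface, if the arm or the gripper's body presses on something with over 40 N, if the wrist force passes 120 N, or if a joint passes its speed limit or range.

ROBOT

A 6-joint arm with a two-finger parallel gripper is mounted at the origin on the work surface. World frame = base frame: x ahead of the robot, y to its left, z up, the work surface at z = 0. Lengths are in m, angles in rad, forces in N, time in s.
With the tool pointing down it reaches from about 0.275 to 0.825 m from the base axis. Payload 5.2 kg.
Tool frame: the origin (TCP) lies between the finger pads; the fingertips stand arm.tcp_to_tips ahead of it and the grasp point (between the pads) lies 2 mm behind it (arm.tcp_to_tips is the distance from the TCP to the fingertips, in m); z points along the fingers, y is the line along which they close (so a half turn about z gives the same grasp; the last joint's range is limited). The gripper opens to 93 mm and grips with 3 to 60 N. Pads are 15 mm wide; open, the fingers measure 128 mm over their backs; the gripper's body (75 mm by 188 mm) begins 65 mm behind the grasp point.
Start: joints at [1.029, 0.259, 1.535, -0, 1.348, -0.203], TCP at [0.183, 0.519, 0.236] pointing down, gripper open.
Joint ranges: [-3.14, 3.14], [-0.91, 2.08], [0.19, 2.58], [-1.22, 4.36], [0.22, 2.71], [-3.12, 3.12]. Speed limits (rad/s): [2.57, 2.57, 3.14, 3.14, 3.14, 3.14].

INTERFACE

Orientations are given as a rotation vector (axis times angle).
In Python, from bench import arm, read_camera, close_job gives the robot as it stands.
- The arm moves only by the tool jog_arm, never from a script. Its argument "rows" is a list that holds one entry, the list of rows, each a list of 5 numbers: the shift along the tool's x, y, z as a fraction of full scale, then the turn about the tool's z as a fraction of full scale, then the opening, from -1 (shut) to 1 (fully open), so that 0 is half open. A call has 1 to 12 rows; each row shifts and turns the commanded pose from where the row before left it, along the tool's axes as they then stand; what a row does not reach is not made up. Full scale, the value 1, is 0.8 m for a shift and pi rad for a turn. A row lasts 1/8 s, in which the tool goes at most 62.5 mm and 10.7 degrees, less where a joint would pass 70% of its speed; a pose out of reach is approached as far as the arm can. A call with a number of a shift or a turn outside -1 to 1 is refused whole. A call with a gripper value outside its range is refused whole. The fingers move at their own pace and stop on an object; "squeeze" is the grip in N (left out, the last holds). Time passes only in rows, so rows that do not move let the fingers close. It gives the time, the measured TCP pose, the force, the opening and the grip force at its end, in the units of the state.
- arm.get_state(): the state, without advancing time (a new reading comes with each control period).
- read_camera(name): name is "side" or "top" or "wrist"; returns a dict with "image" (400x640x3 uint8, blue, green, red), "z_map" (400x640 float32, m along the optical axis (not along the pixel's ray), 0 where there is no reading), "intrinsics" (3x3 intrinsics, pixels), "R" (3x3) and "t" (3): a world point X has camera coordinates R X + t; the wrist camera has in their place "tool_from_camera" (4x4, takes a point from camera to tool coordinates, whose origin is the TCP and whose axes are the flange's). Camera axes: x right, y down, z forward; pixel columns grow to the right and rows downward; lengths in m; the calibration is good to about 2 mm. A picture is of the moment at which its call begins: read the wrist's pose just before it.
- close_job(): hands the job in; it is judged then, once.
The state is a dict: "time": time; "qpos": joint angles; "dq": joint speeds; "tau": joint torques, N m; "tool_pos": TCP position; "eef_rot": TCP orientation; "wrist_force": force on the tool from outside, world axes, zero at the start; "moment": the same for the moment, N m; "gripper_width": opening from 0.0 (shut) to 1.0 (fully open); "grip_force": force on a finger pad.
Only numpy, scipy, OpenCV 4.12 (cv2) and the standard library are available. Lean on these libraries where they do the work, as an engineer would, in place of code of your own. Each camera call takes 0.05 s, during which the arm holds its last target. There are 200 camera calls.

## Working session

There is one attempt and no reset: what is moved stays moved. The work goes in short steps, Python scripts to look and compute and a tool call to move; the robot and the scene stay as the last step left them, time stands still between calls to the robot, and variables do not carry over. Pictures are saved under pics/ and viewed, at most 10 in all, crops included, and the job is handed in when it is done.

Besides the shell and the picture viewer there is one more tool, called after "Request:" by a JSON object that holds its "fn" and its "kwargs". jog_arm: Moves the arm, as the interface text tells. Shift numbers are shares of 0.8 m and turn numbers shares of pi rad, none past 1 either way. Its arguments: {"type":"object","properties":{"rows":{"type":"array","items":{"type":"array","items":{"type":"array","items":{"type":"number"}}}},"squeeze":{"type":"number"}},"required":["rows"]}

```bash
mkdir -p pics; ls
python3 - <<'E'
from bench import arm, read_camera
import cv2,numpy as np,pickle
s=arm.get_state();print(s, arm.tcp_to_tips)
d={}
for n in("side","top"):
    c=read_camera(n);d[n]=c;cv2.imwrite(f"pics/{n}0.png",c["image"]);print(n,c["intrinsics"],c["R"],c["t"])
pickle.dump(d,open("c0.pkl","wb"))
E
```

```text
pics
{'time': 0.0, 'qpos': array([ 1.02917022e+00,  2.59340611e-01,  1.53609145e+00,  1.28103145e-05,
        1.34796964e+00, -2.02753629e-01]), 'dq': array([ 0.00022858,  0.00023358,  0.00024469, -0.00046132,  0.00264711,
       -0.00232152]), 'tau': array([ 6.29138176e-04, -4.37312257e+01, -2.84005415e+01,  7.17629911e-02,
        4.12328029e-02, -1.55109506e-04]), 'tool_pos': array([0.18251323, 0.51829135, 0.2348156 ]), 'eef_rot': array([-5.29647685e-01, -3.09594325e+00,  2.63938268e-03]), 'wrist_force': array([ 0.05670613, -0.17883814,  0.23021659]), 'moment': array([ 0.00955448, -0.07739654, -0.02917483]), 'grip_force': 0.0, 'gripper_width': 0.9998901650125637} 0.017
side [[371.51429718   0.         322.34142379]
 [  0.         371.51429718 200.95240232]
 [  0.           0.           1.        ]] [[-0.99606546 -0.08479868  0.02574443]
 [-0.06917234  0.56235316 -0.82399885]
 [ 0.05539655 -0.8225376  -0.56600629]] [0.53495173 0.02883093 1.07339057]
top [[376.80069606   0.         316.67311518]
 [  0.         376.80069606 190.75345115]
 [  0.           0.           1.        ]] [[-0.05327453 -0.99857889 -0.00142073]
 [-0.97766952  0.05244853 -0.20349808]
 [ 0.2032834  -0.00945226 -0.97907432]] [0.11099388 0.5276459  0.8135214 ]
```

View pics/top0.png

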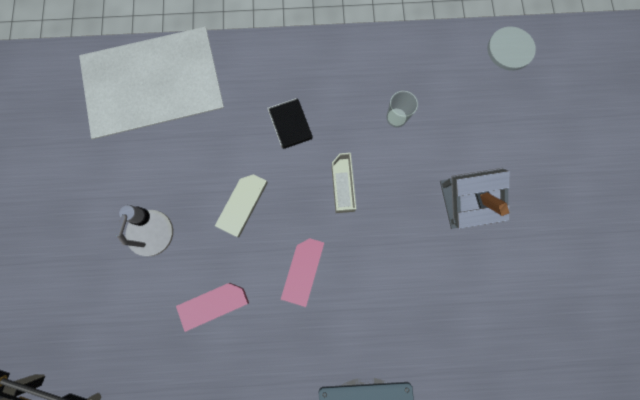

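View pics/side0.png

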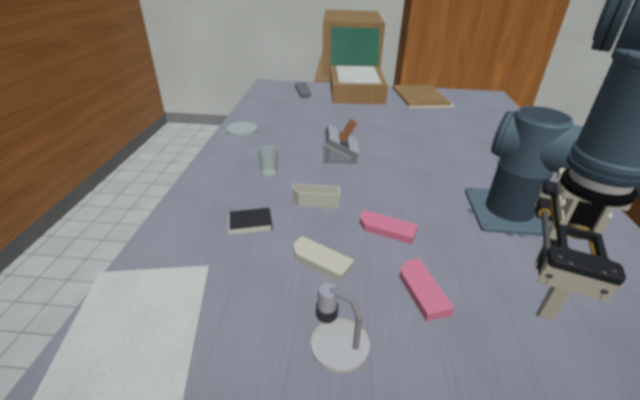

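The top view shows the white lid at (241,205), and two pink look-alikes at (302,272) and (212,306), which I'll leave alone. The tray is at (344,183) and the rack with the weight at (482,200). The microscope (148,232), notebook (291,123) and beaker (402,107) are bystanders. The side view agrees, with the cream lid at (322,257) and the tray at (317,195). Next I'll confirm with an enlarged crop and measure.

```bash
cat > h.py <<'E'
import numpy as np,cv2,pickle
from scipy.spatial.transform import Rotation as Rot
def cloud(c,R=None,t=None):
    K=c["intrinsics"];z=c["z_map"].astype(float);v,u=np.mgrid[:z.shape[0],:z.shape[1]]
    p=np.stack([(u-K[0,2])/K[0,0]*z,(v-K[1,2])/K[1,1]*z,z],-1)
    R=c["R"] if R is None else R;t=c["t"] if t is None else t
    w=(p-t)@R; w[z<=0]=np.nan; return w
E
python3 - <<'E'
from h import *
d=pickle.load(open("c0.pkl","rb"))
im=d["top"]["image"]
a=cv2.resize(im[140:250,200:370],None,fx=4.4,fy=4.4,interpolation=cv2.INTER_CUBIC)
cv2.imwrite("pics/crop1.png",a[:484,:748])
b=cv2.resize(im[150:250,430:530],None,fx=5,fy=5,interpolation=cv2.INTER_CUBIC);cv2.imwrite("pics/crop2.png",b)
for n,boxes in {"top":dict(lid=(205,165,275,245),tray=(325,145,362,220),rack=(435,160,520,235)),"side":dict(lid=(285,230,360,285),tray=(285,178,347,212),rack=(315,112,365,168))}.items():
    w=cloud(d[n]); im=d[n]["image"]
    for k,(x0,y0,x1,y1) in boxes.items():
        p=w[y0:y1,x0:x1].reshape(-1,3);p=p[np.isfinite(p[:,0])]
        print(n,k,"table z",np.round(np.percentile(p[:,2],[2,10]),4),"zhist",np.histogram(p[:,2],np.arange(-.01,.16,.005))[0])
        q=p[p[:,2]>.012]
        if k=="lid": q=q[abs(q[:,2]-.022)<.004]
        if k=="tray": q=q[(q[:,2]>.038)]
        r=cv2.minAreaRect((q[:,:2]*1000).astype(np.float32)); print("  rect",np.round(r[0],1),np.round(r[1],1),round(r[2],1),"medz",np.median(q[:,2]),"corners",np.round(cv2.boxPoints(r)).tolist())
E
```

```text
top lid table z [-0.003  -0.0017] zhist [   4 1997 1956   28   35  179 1336   43    0    0    0    0    0    0
    0    0    0    0    0    0    0    0    0    0    0    0    0    0
    0    0    0    0    0]
  rect [521.1 264.8] [ 61.3 149.9] 61.6 medz 0.02199769247589436 corners [[441.0, 274.0], [572.0, 202.0], [602.0, 256.0], [470.0, 327.0]]
top tray table z [-0.0032 -0.0018] zhist [   3  879 1159  323   28   28   30   37   33   28  133   85    0    0
    0    0    0    0    0    0    0    0    0    0    0    0    0    0
    0    0    0    0    0]
  rect [556.   19.4] [137.   46.2] 1.3 medz 0.04433316694092322 corners [[487.0, 41.0], [488.0, -5.0], [625.0, -2.0], [624.0, 44.0]]
top rack table z [-0.0031 -0.0017] zhist [   6 1828 1241  187   12    9   22   49  103  248  359  296  239  114
   91  109  139  292  293  313  153   22   25   21   22   21   55   51
   24    0    0    0    0]
  rect [ 497.3 -290.9] [119.7 125.6] 6.2 medz 0.06505160248660938 corners [[431.0, -235.0], [445.0, -360.0], [564.0, -347.0], [550.0, -222.0]]
side lid table z [-0.0023 -0.0015] zhist [   0 1627 1069 
[... 221 characters left out ...]
rners [[439.0, 274.0], [571.0, 200.0], [602.0, 255.0], [470.0, 330.0]]
side tray table z [-0.0024 -0.0014] zhist [  0 684 486  72  64  88 119 133 134 132 156  33   0   0   0   0   0   0
   0   0   0   0   0   0   0   0   0   0   0   0   0   0   0]
  rect [555.5  18.8] [134.6  52.6] 1.5 medz 0.04253222488957466 corners [[487.0, 43.0], [489.0, -9.0], [623.0, -6.0], [622.0, 47.0]]
side rack table z [-0.0027 -0.0015] zhist [  0 900 771 194  12  11  18  18  34  56  73  77  81  54  42  46  52  72
  75  62  38  15  15  11  17  13  14  13   5   0   0   0   0]
  rect [ 496.2 -291.2] [119.5 130.5] 6.6 medz 0.06379966643603958 corners [[429.0, -233.0], [444.0, -363.0], [563.0, -349.0], [548.0, -219.0]]
```

View pics/crop1.png

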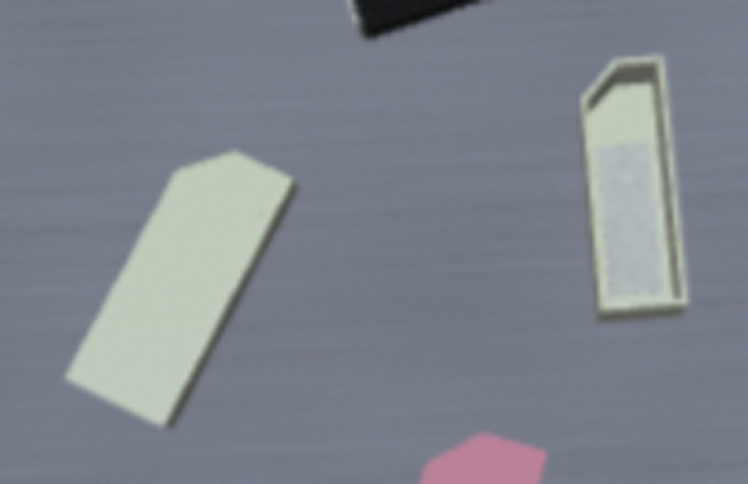

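View pics/crop2.png

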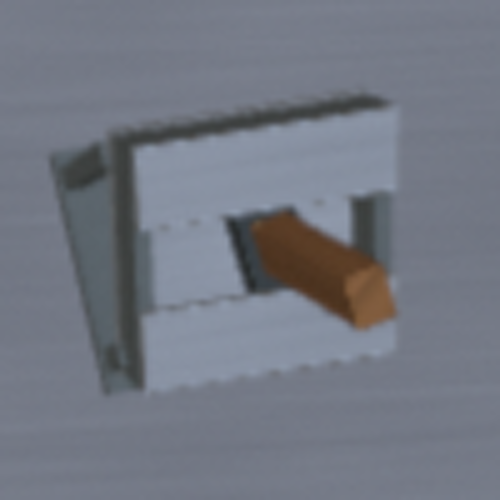

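The crop confirms that the cream lid is the right one: it isn't pink and measures 150x60 mm with its top at z 22 mm, and its cut corner is at crop (205,160). The tray's cut corner is at (600,80), on the same hand. In the second crop the handle leans from (270,225) to (375,320), and the foot lies nearly across the slot.

```bash
cat >> h.py <<'E'
def tool(s): return Rot.from_rotvec(s["eef_rot"]).as_matrix()
def plan(s,pos,yaw_y=None):
    """turn first, then shift (tool axes); yaw_y = wanted world angle (deg) of tool y, mod 180"""
    M=tool(s); cur=np.degrees(np.arctan2(M[1,1],M[0,1])); d=0
    if yaw_y is not None: d=(yaw_y-cur+90)%180-90
    M2=Rot.from_euler('z',d,degrees=True).as_matrix()@M
    sh=M2.T@(np.array(pos)-s["tool_pos"])/.8
    print("yaw",round(cur,2),"turn share total",round(-d/180,4),"shift shares total",np.round(sh,4),"len mm",round(np.linalg.norm(sh)*800,1))
    return sh
def wristcloud(c,s):
    T=c["tool_from_camera"];M=tool(s);R=(M@T[:3,:3]);o=M@T[:3,3]+s["tool_pos"]
    return cloud(c,R.T,-R.T@o)
E
python3 - <<'E'
from h import *
from bench import arm
s=arm.get_state()
plan(s,[.521,.265,.20],61.5)
d=pickle.load(open("c0.pkl","rb"))
# guard plane + handle
for n in("top","side"):
    w=cloud(d[n]);im=cv2.cvtColor(d[n]["image"],cv2.COLOR_BGR2HSV)
    box=(435,160,520,235) if n=="top" else (315,112,365,168)
    x0,y0,x1,y1=box;p=w[y0:y1,x0:x1].reshape(-1,3);h=im[y0:y1,x0:x1].reshape(-1,3)
    br=(h[:,1]>110)&(h[:,0]<25)&np.isfinite(p[:,0])&(p[:,2]>.04)
    q=p[~br&np.isfinite(p[:,0])&(p[:,2]>.05)]
    rng=np.random.default_rng(0);best=0
    for _ in range(800):
        a=q[rng.choice(len(q),3,False)];nn=np.cross(a[1]-a[0],a[2]-a[0]);l=np.linalg.norm(nn)
        if l<1e-5: continue
        nn=nn/l*np.sign(nn[2]+1e-9)
        if nn[2]<.75 or nn[2]>.95: continue
        k=abs((q-a[0])@nn)<.002
        if k.sum()>best: best=k.sum();K=k
    g=q[K];m=g.mean(0);nn=np.linalg.svd(g-m)[2][2];nn*=np.sign(nn[2])
    print(n,"guard n",nn,"tilt",np.degrees(np.arccos(nn[2])),"az",np.degrees(np.arctan2(nn[1],nn[0])),len(g),"mean",m, "z offs at 26: ")
    ry=np.cross([0,0,1],-nn*[1,1,0]);ry/=np.linalg.norm(ry);rx=np.cross(ry,nn)
    c=np.stack([(g-m)@rx,(g-m)@ry],1)*1000;print(" ext rx",np.percentile(c[:,0],[1,99]),"ry",np.percentile(c[:,1],[1,99]),"centre",m+rx*np.percentile(c[:,0],[1,99]).mean()/1e3+ry*np.percentile(c[:,1],[1,99]).mean()/1e3,"rx",rx,"ry",ry)
    b=p[br];print(" handle pts",len(b),b.mean(0),"zmax",b[:,2].max(),"top pts",b[b[:,2]>b[:,2].max()-.008].mean(0))
E
```

```text
yaw 70.59 turn share total 0.0505 shift shares total [-0.5229 -0.0763  0.0436] len mm 424.2
top guard n [-0.46177826 -0.05278967  0.88542311] tilt 27.696365163232997 az -173.4783596429373 902 mean [ 0.5144997  -0.28614041  0.07800129] z offs at 26: 
 ext rx [-59.75505571  30.07912118] ry [-63.47074142  55.84557218] centre [ 0.50187986 -0.2914205   0.07110481] rx [0.87969357 0.10056501 0.46478588] ry [-0.11357847  0.99352903  0.        ]
 handle pts 315 [ 0.47414226 -0.29667044  0.1044739 ] zmax 0.13321842883448232 top pts [ 0.46360919 -0.30050318  0.12885057]
side guard n [-0.45920838 -0.04003162  0.88742613] tilt 27.448423709662706 az -175.01781944738235 172 mean [ 0.51093519 -0.28254531  0.07676984] z offs at 26: 
 ext rx [-57.70569879  32.78998237] ry [-63.7891474   52.93018746] centre [ 0.50039306 -0.28891439  0.07102739] rx [0.88407322 0.07706933 0.46094996] ry [-0.08684591  0.99622176  0.        ]
 handle pts 120 [ 0.47703901 -0.29368774  0.09273897] zmax 0.12755745402671229 top pts [ 0.46416399 -0.29363944  0.12445755]
```

Request:
{"fn": "jog_arm", "kwargs": {"rows": [[[0, 0, 0, 0.0505, 1], [-0.0654, -0.0095, 0.0054, 0, 1], [-0.0654, -0.0095, 0.0054, 0, 1], [-0.0654, -0.0095, 0.0054, 0, 1], [-0.0654, -0.0095, 0.0054, 0, 1], [-0.0654, -0.0095, 0.0054, 0, 1], [-0.0654, -0.0095, 0.0054, 0, 1], [-0.0654, -0.0095, 0.0054, 0, 1], [-0.0654, -0.0095, 0.0054, 0, 1], [0, 0, 0, 0, 1]]]}}

```text
time: 1.35
tool_pos: [0.524, 0.2628, 0.1998]
eef_rot: [-0.78, -3.043, 0.002]
wrist_force: [0.8, 0.8, -0.3]
gripper_width: 0.999
grip_force: 0.0
```

Run:
```python
from h import *
from bench import arm,read_camera
s=arm.get_state();print(s["time"],s["tool_pos"],s["eef_rot"])
c=read_camera("wrist");pickle.dump((s,c),open("w1.pkl","wb"));cv2.imwrite("pics/w1.png",c["image"])
w=wristcloud(c,s).reshape(-1,3);w=w[np.isfinite(w[:,0])]
print(np.histogram(w[:,2],np.arange(-.02,.08,.004)))
q=w[(abs(w[:,2]-.022)<.005)&(np.hypot(w[:,0]-.521,w[:,1]-.265)<.09)]
r=cv2.minAreaRect((q[:,:2]*1000).astype(np.float32));print(len(q),r,np.median(q[:,2]),np.round(cv2.boxPoints(r)).tolist())
t=w[(w[:,2]>.04)&(w[:,2]<.05)];print(len(t));
if len(t): print(cv2.minAreaRect((t[:,:2]*1000).astype(np.float32)))
plan(s,[.521,.265,.020],61.5)
```

```text
1.35 [0.52397565 0.26279978 0.19983056] [-7.80223447e-01 -3.04259552e+00  2.05243178e-03]
(array([     0,      0,      0,      2, 114540,  29110,    710,   1844,
         6025,   2898,  14544,     71,     47,     28,      5,      4,
            4,      0,      0,      0,      0,      1,      0,     48]), array([-0.02 , -0.016, -0.012, -0.008, -0.004,  0.   ,  0.004,  0.008,
        0.012,  0.016,  0.02 ,  0.024,  0.028,  0.032,  0.036,  0.04 ,
        0.044,  0.048,  0.052,  0.056,  0.06 ,  0.064,  0.068,  0.072,
        0.076]))
6492 ((519.883056640625, 264.1548767089844), (60.156517028808594, 149.55433654785156), 61.11408996582031) 0.021305201928043353 [[440.0, 274.0], [571.0, 202.0], [600.0, 254.0], [469.0, 327.0]]
8
((620.8978271484375, 24.056028366088867), (1.4758553504943848, 7.1705098152160645), 32.4775276184082)
yaw 61.23 turn share total -0.0015 shift shares total [0.0045 0.001  0.2248] len mm 179.9
```

The wrist view gives the lid at (520,264) with a yaw of 61.1°, matching the fixed cameras. Going down to grasp it.

Request:
{"fn": "jog_arm", "kwargs": {"rows": [[[0.0045, 0, 0.056, 0, 1], [0, 0, 0.056, 0, 1], [0, 0, 0.056, 0, 1], [0, 0, 0.0565, 0, 1], [0, 0, 0, 0, 1], [0, 0, 0, 0, 0], [0, 0, 0, 0, 0], [0, 0, 0, 0, 0], [0, 0, 0, 0, 0], [0, 0, 0, 0, 0], [0, 0, 0, 0, 0]]], "squeeze": 20}}

```text
time: 2.78
tool_pos: [0.5184, 0.2674, 0.0218]
eef_rot: [-0.774, -3.045, -0.0]
wrist_force: [-1.0, 0.9, 4.3]
gripper_width: 0.645
grip_force: 20.0
```

Run:
```python
from h import *
from bench import arm
s=arm.get_state()
plan(s,[.5528,.0191,.12],91.3)
```

```text
yaw 61.49 turn share total -0.1656 shift shares total [-0.036  -0.3112 -0.1228] len mm 269.2
```

Request:
{"fn": "jog_arm", "kwargs": {"rows": [[[0, 0, -0.03, 0, 0], [0, 0, -0.05, 0, 0], [0, 0, -0.0428, 0, 0], [0, 0, 0, -0.0414, 0], [0, 0, 0, -0.0414, 0], [0, 0, 0, -0.0414, 0], [0, 0, 0, -0.0414, 0], [-0.0072, -0.0622, 0, 0, 0], [-0.0072, -0.0622, 0, 0, 0], [-0.0072, -0.0622, 0, 0, 0], [-0.0072, -0.0622, 0, 0, 0], [-0.0072, -0.0622, 0, 0, 0]]]}}

```text
time: 4.28
tool_pos: [0.5528, 0.0175, 0.1194]
eef_rot: [0.036, -3.141, 0.0]
wrist_force: [-0.1, -0.5, -1.3]
gripper_width: 0.646
grip_force: 20.0
```

Request:
{"fn": "jog_arm", "kwargs": {"rows": [[[0, 0, 0, 0, 0], [0, 0, 0, 0, 0]]]}}

```text
time: 4.53
tool_pos: [0.5526, 0.0193, 0.1193]
eef_rot: [0.034, -3.141, -0.001]
wrist_force: [-0.3, -0.1, -0.9]
gripper_width: 0.643
grip_force: 20.0
```

Run:
```python
from h import *
from bench import arm,read_camera
s=arm.get_state();print(s["time"],s["tool_pos"],s["eef_rot"],s["wrist_force"])
plan(s,s["tool_pos"],91.3)
out=[]
for n in("top","side","wrist"):
    c=read_camera(n); w=(wristcloud(c,s) if n=="wrist" else cloud(c)).reshape(-1,3);w=w[np.isfinite(w[:,0])]
    q=w[(np.hypot(w[:,0]-.555,w[:,1]-.02)<.1)]
    print(n,np.histogram(q[:,2],np.arange(.03,.2,.006))[0])
    cv2.imwrite(f"pics/b_{n}.png",c["image"]);out.append((n,s,c))
    k=q[abs(q[:,2]-.122)<.005]
    if len(k)>20: r=cv2.minAreaRect((k[:,:2]*1000).astype(np.float32));print(len(k),r,np.median(k[:,2]),np.round(cv2.boxPoints(r)).tolist())
pickle.dump(out,open("b.pkl","wb"))
h=np.hstack([out[0][2]["image"][100:300,220:440],out[1][2]["image"][120:320,220:420]])
cv2.imwrite("pics/b.png",np.vstack([cv2.resize(h,(800,380)),cv2.resize(out[2][2]["image"],(352,220)).repeat(1,0) if 0 else np.zeros((0,800,3),np.uint8)]))
```

```text
4.525 [0.55255881 0.01929061 0.11932361] [ 3.40385638e-02 -3.14054117e+00 -9.04829585e-04] [-0.28746441 -0.070735   -0.89855078]
yaw 91.24 turn share total -0.0003 shift shares total [0. 0. 0.] len mm 0.0
top [  0   0   0   0   0   0   0   0   0   0   0   2   1   0 203 101   2   0
   2   4   4   0   0   0   0   0   6  21]
290 ((550.3993530273438, 17.763042449951172), (61.746421813964844, 57.613243103027344), 82.33518981933594) 0.11944445084281616 [[518.0, -9.0], [575.0, -17.0], [583.0, 45.0], [526.0, 52.0]]
side [161 155 138   0   0   0   0   0   0   0   0  78  91  99 495  94  13  16
  16  17  13  16  13   0   0   7  71  75]
531 ((555.4295654296875, 27.722253799438477), (148.4288787841797, 79.038818359375), 2.598308801651001) 0.11914630649826745 [[479.0, 64.0], [483.0, -15.0], [631.0, -8.0], [628.0, 71.0]]
wrist [    0     0     0     0     0     0     0     0     0     0     0     9
    70   172 20422   938   408   477   491   520   556   505   123   226
   363   451  2719  6378]
21292 ((546.2980346679688, 18.625715255737305), (131.88241577148438, 89.07882690429688), 0.43766167759895325) 0.11883532405919321 [[480.0, 63.0], [481.0, -26.0], [613.0, -25.0], [612.0, 64.0]]
```

View pics/b_wrist.png

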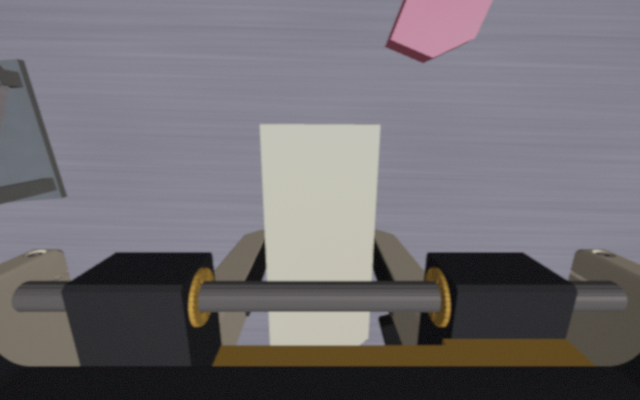

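The wrist picture shows the lid held level in the pads, with its uncut end at (320,125), and the pink lid and rack well clear. The clouds put the lid's centre at x 555.4, against the tray's 555.8. Lowering it now.

Request:
{"fn": "jog_arm", "kwargs": {"rows": [[[0, 0, 0.03, 0, 0], [0, 0, 0.03, 0, 0], [0, 0, 0.008, 0, 0], [0, 0, 0.008, 0, 0], [0, 0, 0.007, 0, 0], [0, 0, 0.005, 0, 0], [0, 0, 0, 0, 0]]]}}

```text
time: 5.55
tool_pos: [0.5529, 0.0192, 0.0493]
eef_rot: [0.036, -3.141, -0.0]
wrist_force: [-0.2, -1.0, -1.9]
gripper_width: 0.64
grip_force: 20.0
```

Low force and on target (z 0.049). Releasing and lifting away.

Request:
{"fn": "jog_arm", "kwargs": {"rows": [[[0, 0, 0, 0, 0.7], [0, 0, 0, 0, 0.7], [0, 0, 0, 0, 0.7], [0, 0, 0, 0, 0.7], [0, 0, -0.02, 0, 0.7], [0, 0, -0.06, 0, 0.7], [0, 0, -0.06, 0, 0.7], [0, 0, -0.06, 0, 0.7], [0, 0, 0, 0, 0.7]]]}}

```text
time: 6.68
tool_pos: [0.5555, 0.0189, 0.2151]
eef_rot: [-0.036, 3.131, -0.003]
wrist_force: [-0.4, -0.3, -0.8]
gripper_width: 0.85
grip_force: 0.0
```

Run:
```python
from h import *
from bench import arm,read_camera
s=arm.get_state();print(s["time"],s["tool_pos"],s["gripper_width"])
for n in("side","wrist"):
    c=read_camera(n); w=(wristcloud(c,s) if n=="wrist" else cloud(c)).reshape(-1,3);w=w[np.isfinite(w[:,0])]
    q=w[(np.hypot(w[:,0]-.555,w[:,1]-.02)<.1)&(abs(w[:,2]-.049)<.006)]
    r=cv2.minAreaRect((q[:,:2]*1000).astype(np.float32));print(n,len(q),r,np.median(q[:,2]),np.round(cv2.boxPoints(r)).tolist())
    k=q[q[:,2]>.046];A=np.c_[k[:,:2]-k[:,:2].mean(0),np.ones(len(k))];print(np.linalg.lstsq(A,k[:,2],rcond=None)[0])
# turn to weight: handle yaw guess, axis from guard (yaw 6)
az=np.radians(-174.2);t=np.radians(28)
z=np.array([np.sin(t)*np.cos(az),np.sin(t)*np.sin(az),np.cos(t)])
top=np.array([.4635,-.2985,.1265]);print("axis",z,"s=72",top-z*.024)
plan(s,[.455,-.295,.25],96)
```

```text
6.675 [0.55552575 0.01888668 0.21507832] 0.8497988230328849
side 655 ((556.049560546875, 20.206430435180664), (150.3503875732422, 65.68203735351562), 1.7359755039215088) 0.04841781535015222 [[480.0, 51.0], [482.0, -15.0], [632.0, -10.0], [630.0, 55.0]]
[-0.00123077 -0.00372688  0.04856485]
wrist 6941 ((558.1399536132812, 18.296445846557617), (149.74664306640625, 60.059112548828125), 0.9023707509040833) 0.05102685230451722 [[483.0, 47.0], [484.0, -13.0], [633.0, -11.0], [633.0, 50.0]]
[ 0.0046527  -0.00057293  0.05101229]
axis [-0.4670682  -0.04744306  0.88294759] s=72 [ 0.47470964 -0.29736137  0.10530926]
yaw 91.32 turn share total -0.026 shift shares total [ 0.1655 -0.3772 -0.0446] len mm 331.4
```

The lid is seated: its top is at 48.5–51 mm, level, and centred within about 2 mm. Now for a wrist view of the weight.

Request:
{"fn": "jog_arm", "kwargs": {"rows": [[[0, -0.03, -0.04, 0, 0.7], [0.005, -0.075, -0.015, 0, 0.7], [0.005, -0.075, -0.01, 0, 0.7], [0.005, -0.075, 0, 0, 0.7], [0.005, -0.075, 0, 0, 0.7], [0.005, -0.06, 0, 0, 0.7], [0, 0, 0, 0, 0.7], [0, 0, 0, 0, 0.7]]]}}

```text
time: 7.78
tool_pos: [0.5394, -0.2923, 0.2598]
eef_rot: [0.035, -3.139, -0.004]
wrist_force: [-0.6, 0.6, 0.2]
gripper_width: 0.849
grip_force: 0.0
```

Run:
```python
from h import *
from bench import arm,read_camera
s=arm.get_state();print(s["time"],s["tool_pos"],s["eef_rot"])
c=read_camera("wrist");pickle.dump((s,c),open("w2.pkl","wb"));cv2.imwrite("pics/w2.png",c["image"])
print(c["tool_from_camera"])
```

```text
7.775 [ 0.53941536 -0.29229113  0.25979048] [ 0.03495885 -3.1391592  -0.00415471]
[[-1.12672039e-03 -9.66022290e-01 -2.58456312e-01  7.25254740e-02]
 [ 9.99999057e-01 -1.29134501e-03  4.67192029e-04 -2.11525429e-04]
 [-7.85074181e-04 -2.58455541e-01  9.66022834e-01 -1.48383180e-01]
 [ 0.00000000e+00  0.00000000e+00  0.00000000e+00  1.00000000e+00]]
```

View pics/w2.png

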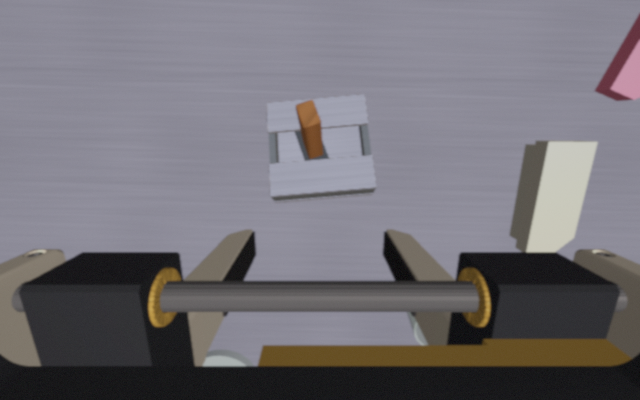

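The wrist view shows the rack at (320,147), with the handle's base at (316,157) and its top at (307,105). The foot is visible in the slot, slanted, at about (300,140). I'll fit the rack frame and the handle's turn from the clouds.

```bash
cat > rack.py <<'E'
from h import *
def fit(c,w,box):
    x0,y0,x1,y1=box;p=w[y0:y1,x0:x1].reshape(-1,3);im=cv2.cvtColor(c["image"],cv2.COLOR_BGR2HSV)[y0:y1,x0:x1].reshape(-1,3)
    f=np.isfinite(p[:,0]);br=(im[:,1]>110)&(im[:,0]<25)&f&(p[:,2]>.04)
    q=p[~br&f&(p[:,2]>.045)];rng=np.random.default_rng(0);best=0
    for _ in range(1500):
        a=q[rng.choice(len(q),3,False)];n=np.cross(a[1]-a[0],a[2]-a[0]);l=np.linalg.norm(n)
        if l<1e-5: continue
        n=n/l*np.sign(n[2]+1e-9)
        if n[2]<.8 or n[2]>.95: continue
        k=abs((q-a[0])@n)<.0015
        if k.sum()>best: best=k.sum();K=k
    g=q[K];m=g.mean(0);n=np.linalg.svd(g-m,full_matrices=False)[2][2];n*=np.sign(n[2])
    ry=np.cross([0,0,1],-n*[1,1,0]);ry/=np.linalg.norm(ry);rx=np.cross(ry,n)
    R=np.stack([rx,ry,n],1);r=cv2.minAreaRect((((g-m)@R)[:,:2]*1000).astype(np.float32))
    ctr=m+R[:,:2]@(np.array(r[0])/1e3)
    return R,ctr,r,p[br],g
def rectfit(xy):
    """angle of the 26 side, centre: 26x18 rectangle from its partly seen outline"""
    return cv2.minAreaRect((xy*1000).astype(np.float32))
E
python3 - <<'E'
from rack import *
d=pickle.load(open("c0.pkl","rb"));s,c=pickle.load(open("w2.pkl","rb"))
for n,cc,w,b in(("top",d["top"],cloud(d["top"]),(435,160,520,235)),("wrist",c,wristcloud(c,s),(255,85,390,205))):
    R,ctr,r,h,g=fit(cc,w,b)
    print(n,"az rz",np.degrees(np.arctan2(R[1,2],R[0,2])),"tilt",np.degrees(np.arccos(R[2,2])),"guard",r,"slot ctr",np.round(ctr,4))
    q=(h-ctr)@R+[0,0,.026];print(" zmax",q[:,2].max(),len(q))
    q=q[(q[:,2]>.035)&(q[:,2]<.1)]
    for lo,hi in((.035,.06),(.06,.085),(.085,.1)):
        k=q[(q[:,2]>lo)&(q[:,2]<hi)];
        if len(k)>8: print("  z",lo,"rect",np.round(np.r_[rectfit(k[:,:2])[0],rectfit(k[:,:2])[1],rectfit(k[:,:2])[2]],1),"n",len(k))
    k=q[q[:,2]>.092];print("  top face mean",k[:,:2].mean(0),len(k))
    # dark foot in slot
    if n=="wrist":
        im=cc["image"];cv2.imwrite("pics/w2c.png",cv2.resize(im[90:205,255:385],None,fx=5,fy=5,interpolation=cv2.INTER_CUBIC))
E
```

```text
top az rz -173.34192123854413 tilt 27.65947608802653 guard ((-11.957508087158203, -5.523975372314453), (121.54562377929688, 103.37753295898438), 89.83468627929688) slot ctr [ 0.4964 -0.2923  0.0683]
 zmax 0.09787861555520382 315
  z 0.035 rect [-5.2  0.5 12.  26.5 78.5] n 73
  z 0.06 rect [-3.4 -0.2 13.5 26.  67.1] n 84
  z 0.085 rect [-6.5 -5.3 25.  16.9 11. ] n 115
  top face mean [-0.00560255 -0.00518169] 94
wrist az rz -173.96945439803494 tilt 27.96564803275554 guard ((-12.891609191894531, -1.0084419250488281), (102.91239929199219, 119.88170623779297), 0.1349710077047348) slot ctr [ 0.4952 -0.293   0.068 ]
 zmax 0.09814524441887527 927
  z 0.035 rect [ 4.4 -7.3 19.4  8.  75.7] n 157
  z 0.06 rect [ 4.1 -8.3 20.   8.9 69.8] n 190
  z 0.085 rect [-5.8 -7.8 24.4 16.9 13.3] n 498
  top face mean [-0.00478645 -0.00752528] 437
```

View pics/w2c.png

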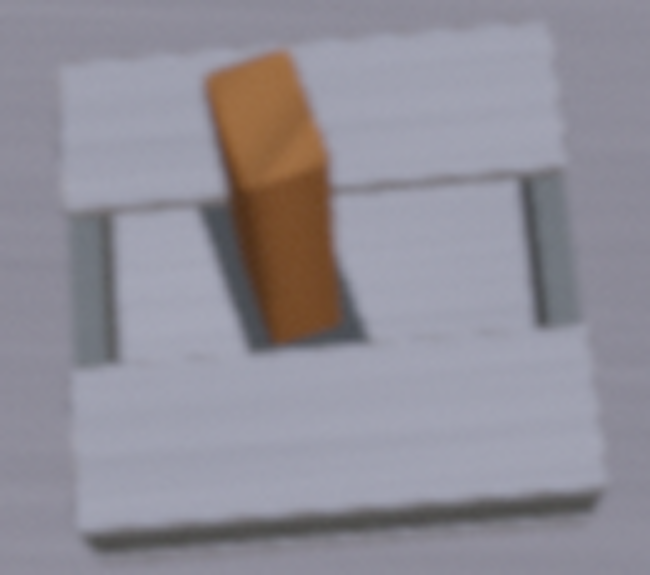

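The crop confirms it: the handle's long side (26 mm) is about 13° from the rack's x axis, and the foot strip runs from (220,210) to (250,350). Next I'll find the slot's true centre and work out the grasp.

Run:
```python
from rack import *
from bench import arm
d=pickle.load(open("c0.pkl","rb"));s,c=pickle.load(open("w2.pkl","rb"))
for n,cc,w,b in(("top",d["top"],cloud(d["top"]),(435,160,520,235)),("wrist",c,wristcloud(c,s),(255,85,390,205))):
    R,ctr,r,h,g=fit(cc,w,b);l=((g-ctr)@R)*1000
    k=l[abs(l[:,1]-20)<20];print(n,np.histogram(k[:,0],np.arange(-60,61,3)),"y ext",np.percentile(l[:,1],[.5,99.5]))
az=np.radians(-173.8);t=np.radians(28)
z=np.array([np.sin(t)*np.cos(az),np.sin(t)*np.sin(az),np.cos(t)]);y=np.cross([0,0,1],[-z[0],-z[1],0]);y/=np.linalg.norm(y);x=np.cross(y,z)
print("x",x,"y",y,"z",z)
# handle axis from its measured top (wrist+top): local (-5.5,-7.0) about slot ctr (.4955,-.2927,.068)
h=np.array([.4955,-.2927,.068])+x*-.0053+y*-.0068
g=h+z*(.070-.026);print("grasp pt s=70",g)
wx=x*np.cos(np.radians(13))+y*np.sin(np.radians(13));wy=-x*np.sin(np.radians(13))+y*np.cos(np.radians(13))
print("yaw of wy",np.degrees(np.arctan2(wy[1],wy[0])))
plan(arm.get_state(),g+[0,0,-.002+.1],np.degrees(np.arctan2(wy[1],wy[0])))
```

```text
top (array([ 0,  0,  0, 11, 11, 14, 15, 17, 13, 14, 15,  0,  0,  0,  0,  0,  0,
        0,  0,  0,  0,  0,  0,  0, 15, 14, 17, 17, 15, 20, 22, 15, 15, 17,
       17, 16, 17,  4,  0,  0]), array([-60, -57, -54, -51, -48, -45, -42, -39, -36, -33, -30, -27, -24,
       -21, -18, -15, -12,  -9,  -6,  -3,   0,   3,   6,   9,  12,  15,
        18,  21,  24,  27,  30,  33,  36,  39,  42,  45,  48,  51,  54,
        57,  60])) y ext [-60.17286812  60.18764418]
wrist (array([ 0,  0,  1, 27, 68, 66, 68, 62, 68, 65, 65,  0,  0,  0,  0,  0,  0,
        0,  0,  0,  1,  0,  0,  0, 67, 88, 81, 83, 81, 85, 87, 88, 85, 84,
       89, 95, 91,  9,  0,  0]), array([-60, -57, -54, -51, -48, -45, -42, -39, -36, -33, -30, -27, -24,
       -21, -18, -15, -12,  -9,  -6,  -3,   0,   3,   6,   9,  12,  15,
        18,  21,  24,  27,  30,  33,  36,  39,  42,  45,  48,  51,  54,
        57,  60])) y ext [-59.15530098  59.17326162]
x [0.8777832  0.09535777 0.46947156] y [-0.10799936  0.99415096  0.        ] z [-0.46672561 -0.05070263  0.88294759]
grasp pt s=70 [ 0.47104622 -0.30219654  0.10436149]
yaw of wy 107.72157734770009
yaw 91.34 turn share total -0.091 shift shares total [0.0856 0.0135 0.0726] len mm 90.5
```

Request:
{"fn": "jog_arm", "kwargs": {"rows": [[[0, 0, 0, -0.0455, 0], [0, 0, 0, -0.0455, 0], [0.0428, 0.0067, 0.0363, 0, 0], [0.0428, 0.0067, 0.0363, 0, 0], [0, 0, 0, 0, 0], [0, 0, 0, 0, 0]]]}}

```text
time: 8.57
tool_pos: [0.4727, -0.303, 0.2043]
eef_rot: [-0.485, 3.102, -0.002]
wrist_force: [0.3, -0.3, -0.2]
gripper_width: 0.497
grip_force: 0.0
```

Run:
```python
from h import *
from bench import arm
s=arm.get_state();print(s["qpos"]);plan(s,[.4711,-.3022,.1024],107.7)
```

```text
[-7.69063919e-01  3.00502386e-01  1.55657503e+00  5.26605199e-04
  1.28271026e+00 -2.64995610e+00]
yaw 107.76 turn share total 0.0003 shift shares total [0.0017 0.0017 0.1273] len mm 101.9
```

Joint 6 sits at -2.65 and the coming turn would take it past its limit, so I'll use the equivalent half-turned grasp.

Request:
{"fn": "jog_arm", "kwargs": {"rows": [[[0, 0, 0, 0.0556, 0], [0, 0, 0, 0.0556, 0], [0, 0, 0, 0.0556, 0], [0, 0, 0, 0.0556, 0], [0, 0, 0, 0.0556, 0], [0, 0, 0, 0.0556, 0], [0, 0, 0, 0.0556, 0], [0, 0, 0, 0.0556, 0], [0, 0, 0, 0.0556, 0]]]}}

```text
time: 9.7
tool_pos: [0.4735, -0.3037, 0.2048]
eef_rot: [1.858, 2.529, -0.0]
wrist_force: [0.0, 0.3, -0.4]
gripper_width: 0.499
grip_force: 0.0
```

Request:
{"fn": "jog_arm", "kwargs": {"rows": [[[0, 0, 0, 0.0556, 0], [0, 0, 0, 0.0556, 0], [0, 0, 0, 0.0556, 0], [0, 0, 0, 0.0556, 0], [0, 0, 0, 0.0556, 0], [0, 0, 0, 0.0556, 0], [0, 0, 0, 0.0556, 0], [0, 0, 0, 0.0556, 0], [0, 0, 0, 0.0556, 0], [0, 0, 0, 0, 0]]]}}

```text
time: 10.95
tool_pos: [0.4732, -0.3037, 0.2045]
eef_rot: [3.102, 0.484, 0.003]
wrist_force: [0.1, 1.0, -0.2]
gripper_width: 0.5
grip_force: 0.0
```

Run:
```python
from h import *
from bench import arm
s=arm.get_state();print(s["qpos"],s["tool_pos"]);plan(s,[.4711,-.3022,.1024],107.7)
```

```text
[-7.69166364e-01  3.01176860e-01  1.55495977e+00  2.70417507e-04
  1.28265744e+00  4.92283809e-01] [ 0.47318909 -0.30373333  0.20454008]
yaw -72.28 turn share total 0.0001 shift shares total [-0.0021 -0.0029  0.1277] len mm 102.2
```

Request:
{"fn": "jog_arm", "kwargs": {"rows": [[[-0.002, -0.003, 0.04, 0, 0], [0, 0, 0.05, 0, 0], [0, 0, 0.0377, 0, 0], [0, 0, 0, 0, -1], [0, 0, 0, 0, -1], [0, 0, 0, 0, -1], [0, 0, 0, 0, -1], [0, 0, 0, 0, -1]]], "squeeze": 10}}

```text
time: 11.95
tool_pos: [0.4701, -0.3031, 0.1028]
eef_rot: [3.102, 0.479, 0.003]
wrist_force: [-1.4, -0.6, 5.3]
gripper_width: 0.193
grip_force: 9.9
```

Request:
{"fn": "jog_arm", "kwargs": {"rows": [[[0, -0.0044, 0, 0, -1], [0, -0.0044, 0, 0, -1], [0, 0, 0, -0.03, -1], [0, 0, 0, -0.03, -1], [0, 0, 0, 0, -1]]]}}

```text
time: 12.58
tool_pos: [0.4667, -0.2956, 0.1016]
eef_rot: [3.045, 0.771, -0.001]
wrist_force: [-3.9, -2.3, 5.4]
gripper_width: 0.199
grip_force: 10.1
```

Request:
{"fn": "jog_arm", "kwargs": {"rows": [[[0, 0, 0, -0.04, -1], [0, 0, 0, -0.04, -1], [0, 0, 0, -0.04, -1], [0, 0, 0, -0.04, -1], [0, 0, 0, 0, -1]]]}}

```text
time: 13.2
tool_pos: [0.4681, -0.2955, 0.1022]
eef_rot: [2.756, 1.502, 0.002]
wrist_force: [0.5, -2.1, 7.6]
gripper_width: 0.259
grip_force: 12.2
```

```bash
cat > look.py <<'E'
from rack import *
from bench import arm,read_camera
s=arm.get_state();print(s["time"],s["tool_pos"],s["gripper_width"]);plan(s,s["tool_pos"])
az=np.radians(-173.8);t=np.radians(28)
z=np.array([np.sin(t)*np.cos(az),np.sin(t)*np.sin(az),np.cos(t)]);y=np.cross([0,0,1],[-z[0],-z[1],0]);y/=np.linalg.norm(y);x=np.cross(y,z)
RR=np.stack([x,y,z],1);slot=np.array([.4891,-.2934,.0646])
def see(c,w,box):
    x0,y0,x1,y1=box;p=w[y0:y1,x0:x1].reshape(-1,3);im=cv2.cvtColor(c["image"],cv2.COLOR_BGR2HSV)[y0:y1,x0:x1].reshape(-1,3)
    br=(im[:,1]>110)&(im[:,0]<25)&np.isfinite(p[:,0])&(p[:,2]>.04)
    q=(p[br]-slot)@RR*1000;q[:,2]+=26;return q
for n,b in(("top",(435,160,520,235)),("side",(315,112,365,168))):
    c=read_camera(n);cv2.imwrite(f"pics/l_{n}_{s['time']:.1f}.png",c["image"]);q=see(c,cloud(c),b)
    for lo,hi in((30,60),(60,86),(86,105)):
        k=q[(q[:,2]>lo)&(q[:,2]<hi)]
        if len(k)>8: print(n,lo,len(k),cv2.minAreaRect(k[:,:2].astype(np.float32)),k.mean(0))
x0,y0,x1,y1=(420,150,540,250)
i=cv2.resize(read_camera("top")["image"][150:250,430:540],None,fx=5,fy=5,interpolation=cv2.INTER_CUBIC)
j=cv2.resize(read_camera("side")["image"][105:175,305:375],(500,500),interpolation=cv2.INTER_CUBIC)[:, 100:350]
cv2.imwrite("pics/look.png",np.hstack([i,j]))
E
python3 look.py
```

```text
13.2 [ 0.46811018 -0.29552086  0.10219557] 0.2588185968458348
yaw -32.81 turn share total 0.0 shift shares total [0. 0. 0.] len mm 0.0
top 30 100 ((-1.1944804191589355, 10.812482833862305), (22.66840362548828, 19.20513153076172), 27.777851104736328) [ 1.77722335 15.70236202 44.73754666]
top 60 20 ((6.416134357452393, 13.099875450134277), (6.448096752166748, 16.747045516967773), 67.81509399414062) [ 7.38133519 12.77446547 64.64627821]
side 30 53 ((-0.4735898971557617, 15.341230392456055), (19.392393112182617, 20.188833236694336), 87.63404083251953) [ 0.48975651 15.99112867 44.80918133]
side 60 38 ((8.968374252319336, 9.756002426147461), (10.93373966217041, 24.282060623168945), 55.25456237792969) [ 7.38046598  9.67915498 72.92764435]
```

View pics/look.png

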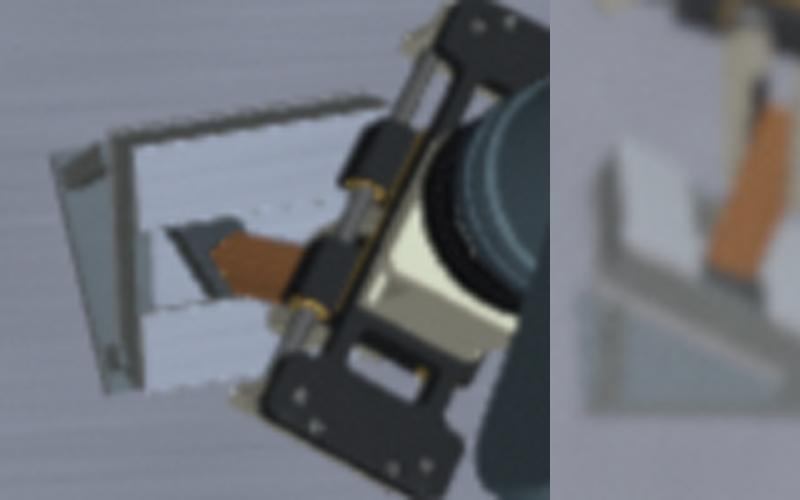

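The picture shows the foot turned well round, with its dark edge running from (170,230) to (215,295). The grip is losing flushness (24 mm wide), so I'll open, swing the gripper to the 26 mm faces and finish the turn there.

Request:
{"fn": "jog_arm", "kwargs": {"rows": [[[0, 0, 0, 0, 0.4], [0, 0, 0, 0, 0.4], [0, 0, 0, 0, 0.4], [0, 0, -0.01, 0.0585, 0.4], [0, 0, 0, 0.0585, 0.4], [0, 0, 0, 0.0585, 0.4], [0, 0, 0, 0.0585, 0.4], [0, 0, 0, 0.0585, 0.4], [0, 0, 0, 0.0585, 0.4], [0, 0, 0, 0.0585, 0.4], [0, 0, 0, 0.0585, 0.4], [0, 0, 0.01, 0, 0.4]]]}}

```text
time: 14.9
tool_pos: [0.4673, -0.2953, 0.1011]
eef_rot: [3.055, -0.733, 0.001]
wrist_force: [0.8, -0.3, -0.6]
gripper_width: 0.698
grip_force: 0.0
```

```bash
python3 look.py
python3 - <<'E'
from rack import *
from bench import arm,read_camera
s=arm.get_state();print(s["qpos"])
c=read_camera("wrist");cv2.imwrite("pics/w3.png",c["image"])
import look
w=wristcloud(c,s);q=look.see(c,w,(0,0,640,400))
q=q[(abs(q[:,:2])<45).all(1)&(q[:,2]<110)&(q[:,2]>28)]
for lo,hi in((28,50),(50,75),(75,92),(92,105)):
    k=q[(q[:,2]>lo)&(q[:,2]<hi)]
    if len(k)>8: print("w",lo,len(k),cv2.minAreaRect(k[:,:2].astype(np.float32)),k.mean(0))
E
```

```text
14.9 [ 0.46734726 -0.29530932  0.10107391] 0.697600274129703
yaw -117.0 turn share total 0.0 shift shares total [0. 0. 0.] len mm 0.0
top 60 12 ((-6.893582344055176, 6.925692558288574), (7.477289199829102, 3.8636085987091064), 13.29617977142334) [-7.06381609  6.40118567 77.37363924]
top 86 38 ((3.1728029251098633, -1.7019023895263672), (25.272493362426758, 17.23139762878418), 15.233798027038574) [ 4.55853352  0.66289085 94.5003703 ]
side 60 35 ((-1.0366239547729492, 9.467585563659668), (26.790571212768555, 9.440031051635742), 23.724781036376953) [-1.53671311  9.94728128 76.56065251]
side 86 17 ((0.025836944580078125, 7.965775489807129), (20.189373016357422, 8.661072731018066), 30.422882080078125) [ 0.41282564  7.37707956 92.35323773]
[-7.65432651e-01  3.89802991e-01  1.70617489e+00  1.90197915e-05
  1.04688378e+00  1.27564415e+00]
15.15 [ 0.4670025  -0.2950648   0.10079045] 0.6982408128371969
yaw -116.98 turn share total 0.0 shift shares total [0. 0. 0.] len mm 0.0
top 60 10 ((-6.661016464233398, 6.1446638107299805), (7.267514228820801, 2.0972535610198975), 15.020308494567871) [-6.99
[... 539 characters left out ...]
5), (21.521385192871094, 7.476790904998779), 31.47076988220215) [ 2.02091512  7.36779209 91.40685637]
w 28 803 ((3.7922215461730957, 5.651101112365723), (30.408254623413086, 17.12197494506836), 61.88948059082031) [ 5.60623196  6.99712108 39.4559166 ]
w 50 1313 ((6.668658256530762, 0.5965290069580078), (31.13516616821289, 17.166603088378906), 62.974456787109375) [ 8.21016308  2.17405864 63.36692259]
w 75 1235 ((8.880367279052734, -3.8466835021972656), (30.054466247558594, 16.04085350036621), 61.5777702331543) [10.39926085 -2.31249752 83.76888563]
w 92 517 ((8.25311279296875, -8.594157218933105), (26.258098602294922, 8.938010215759277), 45.878334045410156) [ 9.71567788 -6.86661131 94.25589522]
```

View pics/look.png

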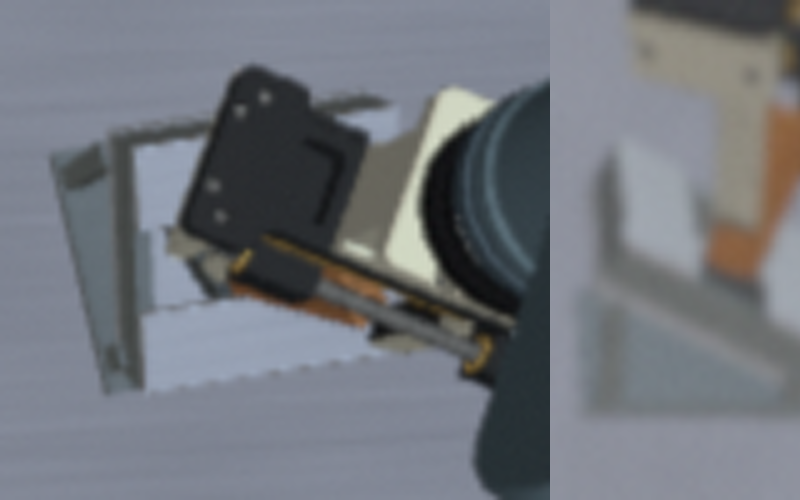

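The picture shows the gripper swung round, with the handle between the open fingers. The foot edge is at (190,255)-(220,295) in the left panel. The wrist cloud suggests the handle leans about 12° off the rack's normal, so I'll check that cloud against the guard plane before gripping.

```bash
cat > wr.py <<'E'
from rack import *
from bench import arm,read_camera
az=np.radians(-173.8);t=np.radians(28)
z=np.array([np.sin(t)*np.cos(az),np.sin(t)*np.sin(az),np.cos(t)]);y=np.cross([0,0,1],[-z[0],-z[1],0]);y/=np.linalg.norm(y);x=np.cross(y,z)
RR=np.stack([x,y,z],1);slot=np.array([.4891,-.2934,.0646])
s=arm.get_state();c=read_camera("wrist");pickle.dump((s,c),open("w4.pkl","wb"))
w=wristcloud(c,s);L=(w-slot)@RR*1000;L[...,2]+=26
hsv=cv2.cvtColor(c["image"],cv2.COLOR_BGR2HSV);br=(hsv[...,1]>110)&(hsv[...,0]<25)
f=np.isfinite(L[...,0]);inb=f&(abs(L[...,0])<60)&(abs(L[...,1])<60)
g=L[inb&~br&(abs(L[...,2]-26)<6)];print("guard n",len(g),"med z",np.median(g[:,2]))
A=np.c_[g[:,:2],np.ones(len(g))];print(" plane slopes",np.linalg.lstsq(A,g[:,2],rcond=None)[0])
k=g[abs(g[:,1])>0];print(" x hist",np.histogram(k[:,0],np.arange(-60,61,6))[0])
# foot top: between 8 and 20 seen through slot
ft=L[inb&~br&(L[...,2]>7)&(L[...,2]<20.5)&(abs(L[...,0])<20)];print("foot pts",len(ft), ft.mean(0) if len(ft) else "")
if len(ft)>20:
    A=np.c_[ft[:,:2],np.ones(len(ft))];print(" foot plane",np.linalg.lstsq(A,ft[:,2],rcond=None)[0],cv2.minAreaRect(ft[:,:2].astype(np.float32)))
h=L[inb&br&(L[...,2]>28)&(L[...,2]<110)]
# face normals by local depth gradient: ransac planes
rng=np.random.default_rng(1);q=h.copy()
for i in range(3):
    best=0
    for _ in range(600):
        a=q[rng.choice(len(q),3,False)];n=np.cross(a[1]-a[0],a[2]-a[0]);l=np.linalg.norm(n)
        if l<30: continue
        n/=l;kk=abs((q-a[0])@n)<.7
        if kk.sum()>best: best=kk.sum();K=kk
    p=q[K];m=p.mean(0);n=np.linalg.svd(p-m,full_matrices=False)[2][2];print("face",best,"n",np.round(n,3),"mean",np.round(m,1));q=q[~K]
    if len(q)<80: break
E
python3 wr.py
```

```text
guard n 17564 med z 25.911402503722364
 plane slopes [3.60666812e-04 1.84946737e-03 2.56326823e+01]
 x hist [ 366  509  543  573  619  610  850   37   38   47  106   95   71 1059
 1633 1751 1878 2014 2161 2604]
foot pts 1847 [ 1.74154493  2.20217357 16.81525407]
 foot plane [ 0.13129173 -0.03043098 16.65361791] ((-2.001004219055176, 0.16287994384765625), (119.59528350830078, 35.878597259521484), 89.74287414550781)
face 1977 n [ 0.462 -0.858 -0.224] mean [ 6.  -4.2 67.7]
face 1512 n [ 0.888  0.459 -0.001] mean [11.7  8.  66.3]
face 206 n [ 0.12  -0.23   0.966] mean [ 8.5 -7.2 95.1]
```

Run:
```python
from h import *
s,c=pickle.load(open("w4.pkl","rb"))
cv2.imwrite("pics/w4.png",cv2.resize(c["image"],(800,500),interpolation=cv2.INTER_CUBIC))
```

```text
(no output)
```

View pics/w4.png

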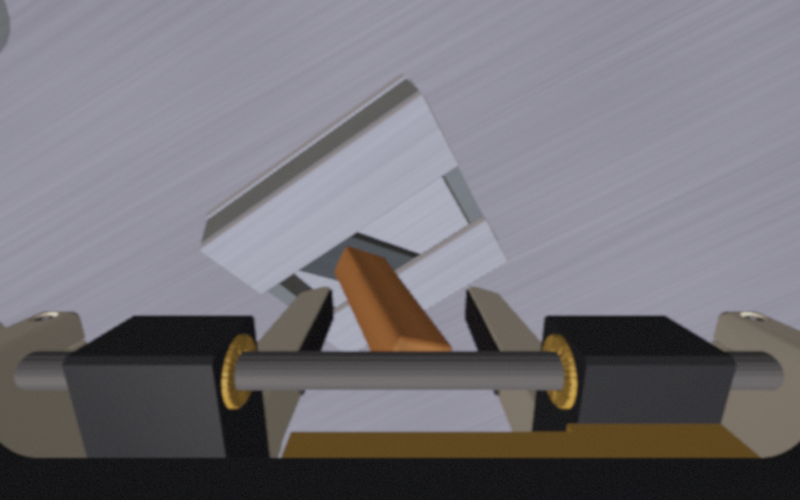

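The picture shows the handle from (350,250) to (420,345) and the foot strip from (330,265) to (415,250). With the fitted face normals, this means the weight turned only to about 27°. It has tilted 13° about its long axis and sits jammed in the pocket's corner, because the firm flush grip forced the tilt. I'll regrip it flush as it stands, slide it back to the middle parallel to the guard, and let it settle. After that I'll turn it with a light grip near the handle's top.

Request:
{"fn": "jog_arm", "kwargs": {"rows": [[[0, 0, -0.01, -0.0509, 0.4], [0, 0, 0, -0.0509, 0.4], [0, 0, 0, -0.0509, 0.4], [0, 0, 0, -0.0509, 0.4], [0, 0, 0, -0.0509, 0.4], [0, 0, 0, -0.0509, 0.4], [0, 0, 0, -0.0509, 0.4], [0, 0, 0, 0, 0.4]]]}}

```text
time: 16.4
tool_pos: [0.4672, -0.2953, 0.1092]
eef_rot: [2.979, 0.996, 0.0]
wrist_force: [-0.6, -0.7, 0.4]
gripper_width: 0.698
grip_force: 0.0
```

```bash
python3 wr.py
python3 - <<'E'
from h import *
from bench import arm
s=arm.get_state();plan(s,[.4701,-.2926,.1002],-52.9)
E
```

```text
guard n 16580 med z 26.041890600171538
 plane slopes [ 4.36071627e-04 -2.08323654e-03  2.57245680e+01]
 x hist [ 433  539  568  599  597  598  843   42   59   75  108   93   72 1051
 1493 1609 1726 1835 1961 2279]
foot pts 1593 [ 1.84130176 11.79763851 17.54692685]
 foot plane [ 0.0447804   0.02688815 17.14725593] ((-2.2523956298828125, 0.000934600830078125), (119.951171875, 35.53931427001953), 89.94283294677734)
face 2250 n [ 0.889  0.457 -0.001] mean [10.9  8.8 67.3]
face 235 n [ 0.173 -0.18   0.968] mean [11.   1.1 96.4]
face 216 n [-0.89  -0.455  0.005] mean [12.3  8.1 72.2]
yaw -53.14 turn share total -0.0013 shift shares total [ 0.0049 -0.0004  0.0112] len mm 9.8
```

Request:
{"fn": "jog_arm", "kwargs": {"rows": [[[0.004, -0.0004, 0.011, 0, 0.4], [0, 0, 0, 0, -1], [0, 0, 0, 0, -1], [0, 0, 0, 0, -1], [0, 0, 0, 0, -1], [0, 0, 0, 0, -1], [0, 0, 0, 0, -1]]], "squeeze": 30}}

```text
time: 17.32
tool_pos: [0.4698, -0.2933, 0.1005]
eef_rot: [2.978, 0.997, 0.001]
wrist_force: [0.7, -0.9, -0.6]
gripper_width: 0.191
grip_force: 30.0
```

```bash
python3 wr.py | grep -v hist
python3 - <<'E'
from h import *
from bench import arm
s=arm.get_state()
x=np.array([.8778,.0954,.4695]);y=np.array([-.108,.994,0]);z=np.array([-.467,-.051,.883])
print(tool(s).T@(x*.006-y*.016)/.8, tool(s).T@z/.8*.001)
E
```

```text
guard n 15934 med z 26.026198555649582
 plane slopes [4.40144162e-03 5.26936889e-04 2.55307859e+01]
 1604 1725 1838 1985 2125 2509]
foot pts 1830 [ 0.424053    6.40884581 17.54275368]
 foot plane [ 0.03504233  0.0238862  17.37481088] ((-2.306307792663574, 0.048084259033203125), (119.7904052734375, 35.311309814453125), 89.96846771240234)
face 2373 n [-0.889 -0.458  0.003] mean [10.9  9.3 65.3]
face 275 n [-0.888 -0.459  0.007] mean [12.2  8.7 66.3]
face 250 n [-0.891 -0.453  0.005] mean [10.7  7.3 73.6]
[-0.00455698  0.02056844 -0.00350701] [-0.00050417 -0.00029975 -0.00110411]
```

Request:
{"fn": "jog_arm", "kwargs": {"rows": [[[-0.0011, 0.005, -0.0009, 0, -1], [-0.0011, 0.005, -0.0009, 0, -1], [-0.0011, 0.005, -0.0009, 0, -1], [-0.0011, 0.005, -0.0009, 0, -1], [0, 0, 0, 0, -1]]]}}

```text
time: 18.0
tool_pos: [0.4707, -0.2956, 0.1004]
eef_rot: [-2.953, -0.991, 0.009]
wrist_force: [-8.6, 31.0, 13.0]
gripper_width: 0.188
grip_force: 30.0
```

```bash
python3 wr.py | grep -v hist
python3 - <<'E'
from h import *
from bench import arm
s=arm.get_state();print(s["wrist_force"],s["moment"])
E
```

```text
guard n 16162 med z 26.00955581793304
 plane slopes [ 4.69365592e-03 -2.73665885e-04  2.54784364e+01]
 1610 1721 1864 1989 2159 2567]
foot pts 1767 [ 0.37542901  4.74100663 17.48080897]
 foot plane [ 0.05234601  0.01943217 17.3690287 ] ((-2.4415721893310547, -0.006134033203125), (34.86143112182617, 119.98162841796875), 0.03292923793196678)
face 2382 n [-0.887 -0.462 -0.005] mean [11.6  7.2 64.8]
face 271 n [ 0.946  0.322 -0.042] mean [12.8  4.5 68.3]
face 198 n [0.808 0.587 0.049] mean [11.4  7.1 70.6]
[-8.86663357 30.95914329 13.74974411] [5.5964212  1.76852785 0.23280062]
```

Sliding is blocked at 31 N because the weight is wedged. I'll back that off, then turn back about the vertical, which undoes the tilt the way it came.

Request:
{"fn": "jog_arm", "kwargs": {"rows": [[[0.0022, -0.01, 0.0018, 0, -1], [0.0022, -0.01, 0.0018, 0, -1], [0, 0, 0, 0.036, -1], [0, 0, 0, 0.036, -1], [0, 0, 0, 0.036, -1], [0, 0, 0, 0, -1]]]}}

```text
time: 18.8
tool_pos: [0.4675, -0.2913, 0.1002]
eef_rot: [-3.101, -0.48, 0.006]
wrist_force: [-6.6, 5.5, 6.5]
gripper_width: 0.2
grip_force: 30.0
```

```bash
cat > ax.py <<'E'
from h import *
from bench import arm
import sys
s=arm.get_state();x=np.array([.8778,.0954,.4695]);y=np.array([-.108,.994,0]);z=np.array([-.467,-.051,.883])
for n,v in(("rx",x),("ry",y),("rz",z)): print(n,"per mm",np.round(tool(s).T@v/800,6))
print("F",s["wrist_force"].round(1),s["tool_pos"].round(4))
E
python3 wr.py | grep -v hist; python3 ax.py
```

```text
guard n 16879 med z 25.974344310141586
 plane slopes [5.45425185e-03 1.32622207e-03 2.54330327e+01]
 1623 1743 1874 2037 2191 2756]
foot pts 1758 [-0.95609322  1.6579181  17.29509258]
 foot plane [2.13686656e-02 5.58834534e-03 1.73062580e+01] ((-2.516674041748047, 0.0796966552734375), (34.946205139160156, 119.83230590820312), 0.08520104736089706)
face 2350 n [ 0.972  0.233 -0.03 ] mean [10.3  8.2 65. ]
face 251 n [-0.976 -0.217  0.03 ] mean [ 9.7  6.8 69.1]
face 252 n [-0.974 -0.225  0.034] mean [11.6  7.6 71.8]
rx per mm [ 0.00108   0.000216 -0.000591]
ry per mm [ 2.480e-04 -1.225e-03  5.000e-06]
rz per mm [-0.000579 -0.000121 -0.001102]
F [-6.9  4.9  7.3] [ 0.4675 -0.2914  0.1002]
```

Request:
{"fn": "jog_arm", "kwargs": {"rows": [[[-0.0015, -0.0003, -0.0028, 0, -1], [0.001, 0.0035, -0.0006, 0, -1], [0, 0.003, -0.0006, 0, -1], [0, 0, 0, 0, -1], [0, 0, 0, 0, -1]]]}}

```text
time: 19.48
tool_pos: [0.4704, -0.2974, 0.1026]
eef_rot: [-3.103, -0.48, 0.001]
wrist_force: [1.0, 2.6, -15.5]
gripper_width: 0.193
grip_force: 29.9
```

```bash
python3 wr.py | grep -v hist; python3 ax.py
```

```text
guard n 16308 med z 25.971927088828906
 plane slopes [4.93782148e-03 1.13796487e-03 2.54419629e+01]
 1560 1662 1819 1950 2098 2685]
foot pts 1580 [-1.23551579 -0.5185632  17.74752569]
 foot plane [2.40986676e-02 5.66498636e-03 1.77802376e+01] ((-2.5389347076416016, 0.15850830078125), (119.69342041015625, 35.156620025634766), 89.83880615234375)
face 2345 n [ 0.981  0.187 -0.039] mean [13.2  1.1 65.7]
face 296 n [ 0.998  0.029 -0.052] mean [13.5 -1.5 67.8]
face 200 n [-0.94  -0.341  0.025] mean [13.6  1.3 74.9]
rx per mm [ 0.001082  0.000217 -0.000588]
ry per mm [ 2.470e-04 -1.225e-03  2.000e-06]
rz per mm [-0.000576 -0.000117 -0.001103]
F [  2.6   2.5 -16.3] [ 0.4704 -0.2974  0.1026]
```

Request:
{"fn": "jog_arm", "kwargs": {"rows": [[[0.001, 0, 0.0025, 0, -1], [0, 0, 0, 0, -0.1], [0, 0, 0, 0, -0.1], [0, 0, 0, 0, -0.1], [-0.0062, -0.001, -0.0195, 0, -0.1], [-0.0062, -0.001, -0.0195, 0, -0.1], [0, 0, 0, 0, -0.1]]]}}

```text
time: 20.4
tool_pos: [0.462, -0.3002, 0.135]
eef_rot: [3.101, 0.479, 0.004]
wrist_force: [0.3, 0.2, 0.4]
gripper_width: 0.452
grip_force: 0.0
```

```bash
python3 wr.py | grep -v hist
python3 - <<'E'
from h import *
from bench import arm
s=arm.get_state();print(s["tool_pos"]);plan(s,[.4597,-.298,.133],-72.3)
E
```

```text
guard n 13621 med z 25.98105204854402
 plane slopes [ 1.21462456e-03 -9.05590652e-05  2.56202696e+01]
 1226 1288 1380 1440 1538 1903]
foot pts 1214 [-1.1216845  -1.25973868 16.69803786]
 foot plane [1.16384998e-02 3.19106964e-03 1.67151125e+01] ((-2.021653175354004, 0.13994216918945312), (119.72835540771484, 35.64952850341797), 89.94861602783203)
face 1588 n [0.983 0.184 0.004] mean [10.1  4.5 66.4]
face 582 n [-0.005  0.006  1.   ] mean [-1.2  2.5 96. ]
face 192 n [ 0.21  -0.978  0.001] mean [ 6.1 -4.7 69.3]
[ 0.46176288 -0.29974678  0.13406482]
yaw -72.43 turn share total -0.0007 shift shares total [-0.0018 -0.0029  0.0013] len mm 2.9
```

Request:
{"fn": "jog_arm", "kwargs": {"rows": [[[-0.0036, -0.0081, 0.0013, 0.006, -0.1], [0, 0, 0, 0, -1], [0, 0, 0, 0, -1], [0, 0, 0, 0, -1], [0, 0, 0, -0.03, -1], [0, 0, 0, -0.03, -1], [0, 0, 0, -0.03, -1], [0, 0, 0, -0.03, -1], [0, 0, 0, 0, -1]]], "squeeze": 4}}

```text
time: 21.58
tool_pos: [0.4567, -0.2947, 0.1319]
eef_rot: [2.969, 1.024, -0.001]
wrist_force: [-2.5, -2.8, 2.3]
gripper_width: 0.232
grip_force: 4.7
```

```bash
python3 wr.py | grep -v hist; python3 ax.py
```

```text
guard n 13887 med z 26.03705308750979
 plane slopes [2.44567334e-03 7.19786867e-04 2.56540528e+01]
 1270 1369 1434 1536 1624 1785]
foot pts 1341 [-0.71924655 -4.50031179 16.47381603]
 foot plane [-1.38682145e-02  1.10117627e-02  1.65133977e+01] ((-2.15555477142334, 0.037811279296875), (119.8945541381836, 35.4647331237793), 89.98477935791016)
face 1603 n [-0.937 -0.348  0.002] mean [ 9.1  7.3 66.3]
face 660 n [ 0.004 -0.004  1.   ] mean [-1.8  3.6 96. ]
face 164 n [ 0.944  0.329 -0.001] mean [ 8.5  6.2 71.6]
rx per mm [ 0.000938  0.000582 -0.000587]
ry per mm [ 6.590e-04 -1.062e-03 -2.000e-06]
rz per mm [-0.0005   -0.000308 -0.001104]
F [-2.7 -3.3  1.5] [ 0.4567 -0.2946  0.1319]
```

The light grip works: the weight is flat and turning (20° now). Continuing.

Request:
{"fn": "jog_arm", "kwargs": {"rows": [[[0, 0, 0, -0.03, -1], [0, 0, 0, -0.03, -1], [0, 0, 0, -0.03, -1], [0, 0, 0, -0.03, -1], [0, 0, 0, -0.03, -1], [0, 0, 0, 0, -1]]]}}

```text
time: 22.38
tool_pos: [0.4569, -0.2943, 0.132]
eef_rot: [2.649, 1.687, -0.0]
wrist_force: [-1.3, -2.1, 2.4]
gripper_width: 0.252
grip_force: 5.1
```

```bash
python3 wr.py | grep -v hist; python3 ax.py
```

```text
guard n 12786 med z 26.091102655773703
 plane slopes [ 8.41670810e-04 -2.82656640e-03  2.58500502e+01]
 1275 1317 1398 1492 1574 1444]
foot pts 1718 [ 1.42634614  2.82841544 15.48438053]
 foot plane [-1.58710981e-03  2.59894472e-02  1.54131353e+01] ((-1.7307624816894531, 0.1876678466796875), (119.59559631347656, 36.501136779785156), 89.96398162841797)
face 1396 n [-0.712 -0.702 -0.001] mean [ 6.  12.7 66.9]
face 678 n [ 0.02  -0.009  1.   ] mean [-2.4  4.5 96.1]
face 436 n [ 0.716 -0.698 -0.   ] mean [ 5.2  0.5 65.7]
rx per mm [ 0.000572  0.000944 -0.000587]
ry per mm [ 1.068e-03 -6.490e-04 -1.000e-06]
rz per mm [-0.000306 -0.000501 -0.001104]
F [-1.3 -2.   2.3] [ 0.4569 -0.2943  0.132 ]
```

Request:
{"fn": "jog_arm", "kwargs": {"rows": [[[0, 0, 0, -0.03, -1], [0, 0, 0, -0.03, -1], [0, 0, 0, -0.03, -1], [0, 0, 0, -0.03, -1], [0, 0, 0, 0, -1]]]}}

```text
time: 23.05
tool_pos: [0.4566, -0.2936, 0.1316]
eef_rot: [-2.287, -2.153, 0.0]
wrist_force: [-1.7, -0.4, 1.4]
gripper_width: 0.265
grip_force: 4.6
```

```bash
python3 wr.py | grep -v hist; python3 ax.py
```

```text
guard n 10809 med z 26.146577059494458
 plane slopes [ 5.29896713e-04 -7.87637174e-03  2.61147589e+01]
  994 1036 1074 1121 1158  912]
foot pts 2030 [ 2.89477923 27.87489872 14.99281429]
 foot plane [-0.07547439  0.06591183 13.37401031] ((-0.7715721130371094, 14.813652038574219), (36.99369430541992, 90.53510284423828), 0.6126418113708496)
face 1115 n [-0.403 -0.915 -0.001] mean [ 1.1 16.  67.5]
face 717 n [-0.001 -0.007 -1.   ] mean [-4.   5.2 96.1]
face 628 n [-0.921  0.39   0.   ] mean [ 4.3  3.9 67.5]
rx per mm [ 0.000186  0.001088 -0.000587]
ry per mm [ 0.001232 -0.00021   0.      ]
rz per mm [-9.900e-05 -5.790e-04 -1.104e-03]
F [-1.8 -1.4  2.7] [ 0.4566 -0.2936  0.1316]
```

Request:
{"fn": "jog_arm", "kwargs": {"rows": [[[0, 0, 0, -0.03, -1], [0, 0, 0, -0.03, -1], [0, 0, 0, -0.03, -1], [0, 0, 0, -0.03, -1], [0, 0, 0, 0, -1]]]}}

```text
time: 23.72
tool_pos: [0.4559, -0.293, 0.1316]
eef_rot: [-1.842, -2.542, -0.0]
wrist_force: [-5.0, 0.9, 5.5]
gripper_width: 0.298
grip_force: 4.3
```

```bash
python3 wr.py | grep -v hist; python3 ax.py
```

```text
guard n 9195 med z 26.170459590591634
 plane slopes [ 2.12366215e-03 -8.64672680e-03  2.61507671e+01]
 770 485]
foot pts 2243 [-1.94091074 26.16664913 14.87442295]
 foot plane [-0.05192322  0.03439669 13.87359848] ((-0.9061470031738281, 2.3284530639648438), (38.104331970214844, 115.318115234375), 0.02537965402007103)
face 860 n [0.176 0.984 0.001] mean [-3.2 15.2 68.1]
face 732 n [0.032 0.013 0.999] mean [-5.   3.5 96.2]
face 460 n [-0.987  0.158  0.008] mean [ 2.6  3.1 75.3]
rx per mm [-0.000226  0.001079 -0.000589]
ry per mm [1.223e-03 2.580e-04 2.000e-06]
rz per mm [ 0.000123 -0.000576 -0.001103]
F [-5.1  1.6  5. ] [ 0.456  -0.2931  0.1316]
```

Request:
{"fn": "jog_arm", "kwargs": {"rows": [[[0, 0, 0, 0, 0.4], [0, 0, 0, 0, 0.4], [0, 0, 0, -0.0542, 0.4], [0, 0, 0, -0.0542, 0.4], [0, 0, 0, -0.0542, 0.4], [0, 0, 0, -0.0542, 0.4], [0, 0, 0, -0.0542, 0.4], [0, 0, 0, -0.0542, 0.4], [0, 0, 0, -0.0542, 0.4], [0, 0, 0, -0.0542, 0.4], [0, 0, 0, 0, 0.4]]]}}

```text
time: 25.15
tool_pos: [0.4571, -0.2938, 0.1315]
eef_rot: [-0.171, 3.136, 0.0]
wrist_force: [0.0, 0.2, -0.4]
gripper_width: 0.699
grip_force: 0.0
```

```bash
python3 wr.py | grep -v hist
python3 - <<'E'
from h import *
from bench import arm
s=arm.get_state();print(s["tool_pos"],s["qpos"]);plan(s,[.4635,-.2937,.099],96.2)
E
```

```text
guard n 9375 med z 26.074848531873414
 plane slopes [ 2.62930389e-04 -3.90049345e-04  2.60574266e+01]
    0    0    0 1164 1265  800]
foot pts 2151 [-3.04011171  7.26916264 14.06665351]
 foot plane [6.37191955e-04 2.33629021e-04 1.40668924e+01] ((-6.08071231842041, 6.679851531982422), (101.24849700927734, 31.99454689025879), 78.44209289550781)
face 852 n [ 0.031 -0.004  0.999] mean [-6.4  2.7 95.9]
face 232 n [-0.031  0.006 -1.   ] mean [-5.2  1.9 96.9]
face 161 n [ 0.048 -0.003  0.999] mean [-6.8  3.7 94.8]
[ 0.45700144 -0.29377747  0.13154308] [-7.76927019e-01  3.39032043e-01  1.69532015e+00  3.69194487e-04
  1.10702595e+00 -2.45472595e+00]
yaw 96.12 turn share total -0.0004 shift shares total [-0.0081 -0.0008  0.0407] len mm 33.2
```

The weight sits flat, now 78–80° round, with its centre near rack (-6, 2.5). Descending to grip the 26 mm faces. The jaws will finish the alignment as they close.

Request:
{"fn": "jog_arm", "kwargs": {"rows": [[[-0.004, -0.0008, 0.02, 0, 0.4], [-0.004, 0, 0.0207, 0, 0.4], [0, 0, 0, 0, -1], [0, 0, 0, 0, -1], [0, 0, 0, 0, -1], [0, 0, 0, 0, -1], [0, 0, 0, 0, -1], [0, 0, 0, 0, -1]]], "squeeze": 10}}

```text
time: 26.2
tool_pos: [0.4631, -0.2939, 0.0994]
eef_rot: [0.174, -3.137, 0.001]
wrist_force: [-1.3, -1.0, 1.7]
gripper_width: 0.298
grip_force: 10.0
```

```bash
python3 wr.py | grep -v hist; python3 ax.py
```

```text
guard n 10514 med z 26.063627436324108
 plane slopes [-6.16498835e-04 -6.89607136e-05  2.59866776e+01]
  192  656  733  768  100    0]
foot pts 559 [-6.95702732 -0.80620786 15.7852143 ]
 foot plane [-1.48511858e-01  8.30681520e-03  1.47587103e+01] ((-5.884899139404297, -0.13235855102539062), (28.067371368408203, 119.7004165649414), 0.07180877029895782)
face 1369 n [-0.006 -0.013  1.   ] mean [-7.   2.1 96. ]
face 325 n [-0.006 -0.02   1.   ] mean [-7.3  0.  97. ]
face 282 n [ 0.01  -0.013  1.   ] mean [-5.7  4.3 94.9]
rx per mm [-1.104e-03 -3.000e-06 -5.870e-04]
ry per mm [-4.00e-06  1.25e-03 -0.00e+00]
rz per mm [ 5.870e-04  1.000e-06 -1.104e-03]
F [-1.4 -0.4  2. ] [ 0.463  -0.2939  0.0993]
```

Request:
{"fn": "jog_arm", "kwargs": {"rows": [[[0, 0, 0, 0, -1], [0, 0, 0, 0, -1], [0.0012, 0, -0.0022, 0, -1], [0, 0, 0, 0, -1]]], "squeeze": 40}}

```text
time: 26.75
tool_pos: [0.462, -0.2935, 0.1002]
eef_rot: [0.174, -3.136, -0.001]
wrist_force: [-0.7, -0.3, -3.9]
gripper_width: 0.288
grip_force: 39.8
```

```bash
cat >> wr.py <<'E'
tp=h[h[:,2]>92]
if len(tp): print("top rect",cv2.minAreaRect(tp[:,:2].astype(np.float32)))
E
python3 wr.py | grep -v hist; python3 ax.py|tail -1
```

```text
guard n 10277 med z 26.070864955632434
 plane slopes [-4.70473002e-06  7.60175213e-04  2.60018285e+01]
  206  673  693  750   69    0]
foot pts 505 [-8.09310489 -0.30088506 16.32787538]
 foot plane [-9.81012509e-02  6.46419224e-03  1.55358766e+01] ((-6.192540168762207, 0.0174407958984375), (27.504779815673828, 119.833740234375), 0.029502717778086662)
face 1399 n [-0.013 -0.008 -1.   ] mean [-7.3  2.5 97.1]
face 341 n [0.001 0.007 1.   ] mean [-7.4  3.6 98.1]
face 253 n [-0.018 -0.013 -1.   ] mean [-6.   3.4 95.9]
top rect ((-7.556588172912598, -1.0320377349853516), (34.808837890625, 18.41685676574707), 86.29837799072266)
F [ 0.4 -0.3 -3.5] [ 0.462  -0.2935  0.1002]
```

It's suspended now (3.9 N) and aligned within about 3°. Centring it under the slot, then drawing it out along rack z.

Request:
{"fn": "jog_arm", "kwargs": {"rows": [[[-0.0041, -0.001, -0.0022, 0, -1], [-0.0041, -0.001, -0.0022, 0, -1], [0, 0, 0, 0, -1]]], "squeeze": 60}}

```text
time: 27.18
tool_pos: [0.4694, -0.2949, 0.1045]
eef_rot: [-0.175, 3.136, -0.001]
wrist_force: [0.2, -0.7, -3.9]
gripper_width: 0.285
grip_force: 59.7
```

```bash
python3 wr.py | grep -v hist; python3 ax.py|tail -1
```

```text
guard n 10874 med z 26.038322603525536
 plane slopes [-3.40080570e-04 -1.16625246e-03  2.58850271e+01]
    0    0  590  659  725  392]
foot pts 891 [-6.27519643 -5.6429865  16.91661255]
 foot plane [-6.63716728e-02  6.73998609e-03  1.65381509e+01] ((-1.8262214660644531, -0.001407623291015625), (119.76776885986328, 35.859458923339844), 89.98654174804688)
face 1396 n [ 0.008 -0.02  -1.   ] mean [ 1.3  0.8 97.6]
face 321 n [-0.004 -0.019 -1.   ] mean [ 2.6 -0.6 96.6]
face 262 n [-0.005  0.02   1.   ] mean [-0.6  1.2 98.6]
top rect ((0.9498472213745117, -3.5809688568115234), (35.549407958984375, 19.11891746520996), 88.58582305908203)
F [ 0.2  0.1 -4.2] [ 0.4692 -0.2947  0.1044]
```

Request:
{"fn": "jog_arm", "kwargs": {"rows": [[[0.0059, 0, -0.011, 0, -1], [0.0059, 0, -0.011, 0, -1], [0.0059, 0, -0.011, 0, -1], [0.0117, 0, -0.0221, 0, -1], [0.0117, 0, -0.0221, 0, -1], [0.0117, 0, -0.0221, 0, -1], [0, 0, -0.05, 0, -1], [0, 0, -0.05, 0, -1], [0, 0, 0, 0, -1]]]}}

```text
time: 28.35
tool_pos: [0.428, -0.301, 0.2681]
eef_rot: [-0.174, 3.131, -0.01]
wrist_force: [0.2, 0.2, -4.9]
gripper_width: 0.288
grip_force: 59.7
```

```bash
cat > lidp.py <<'E'
from h import *
from bench import arm,read_camera
s=arm.get_state();c=read_camera("side");w=cloud(c).reshape(-1,3);w=w[np.isfinite(w[:,0])]
q=w[(np.hypot(w[:,0]-.556,w[:,1]-.02)<.1)&(abs(w[:,2]-.049)<.006)]
print("lid",cv2.minAreaRect((q[:,:2]*1000).astype(np.float32)),np.median(q[:,2]))
c=read_camera("wrist");L=cloud(c,np.eye(3),np.zeros(3));T=c["tool_from_camera"];L=(L@T[:3,:3].T+T[:3,3])*1000
hsv=cv2.cvtColor(c["image"],cv2.COLOR_BGR2HSV);br=(hsv[...,1]>110)&(hsv[...,0]<25)&np.isfinite(L[...,0])&(abs(L[...,1])<20)&(L[...,2]>-45)&(L[...,2]<80)
h=L[br];q=h;rng=np.random.default_rng(1)
for i in range(2):
    best=0
    for _ in range(500):
        a=q[rng.choice(len(q),3,False)];n=np.cross(a[1]-a[0],a[2]-a[0]);l=np.linalg.norm(n)
        if l<20: continue
        n/=l;kk=abs((q-a[0])@n)<.7
        if kk.sum()>best: best=kk.sum();K=kk
    p=q[K];m=p.mean(0);n=np.linalg.svd(p-m,full_matrices=False)[2][2];print("tool-frame handle face",best,np.round(n,3),np.round(m,1),"tilt deg from tool z",np.degrees(np.arccos(abs(n[2]))).round(1));q=q[~K]
    if len(q)<60: break
print(s["qpos"].round(2),s["tool_pos"],s["wrist_force"].round(1))
plan(s,[.556,.019,.25],1.3)
E
python3 lidp.py
```

```text
lid ((555.7674560546875, 20.476768493652344), (150.0259246826172, 67.701416015625), 1.9047385454177856) 0.0484695384555542
tool-frame handle face 1348 [ 0.442  0.009 -0.897] [ 12.9  -0.  -23.7] tilt deg from tool z 26.2
tool-frame handle face 375 [ 0.44   0.013 -0.898] [ 12.    0.2 -25.2] tilt deg from tool z 26.1
[-0.83  0.18  1.55 -0.    1.4  -2.51] [ 0.42797199 -0.30098695  0.26806208] [ 0.2  0.2 -4.9]
yaw 96.35 turn share total -0.472 shift shares total [-0.3961 -0.1689  0.0257] len mm 345.1
```

It's clear of the rack and held at 26° tilt (about 0.43 kg). The lid is still seated. Now turning it to the lid's length.

Request:
{"fn": "jog_arm", "kwargs": {"rows": [[[0, 0, 0, 0.0528, -1], [0, 0, 0, 0.0528, -1], [0, 0, 0, 0.0528, -1], [0, 0, 0, 0.0528, -1], [0, 0, 0, 0.0528, -1], [0, 0, 0, 0.0528, -1], [0, 0, 0, 0.0528, -1], [0, 0, 0, 0.0528, -1], [0, 0, 0, 0.0528, -1], [0, 0, 0, 0.0528, -1], [0, 0, 0, 0, -1]]]}}

```text
time: 29.82
tool_pos: [0.4261, -0.2986, 0.2618]
eef_rot: [-2.191, -2.246, -0.001]
wrist_force: [-0.7, 0.6, -3.2]
gripper_width: 0.288
grip_force: 59.7
```

```bash
python3 lidp.py
```

```text
lid ((556.2337646484375, 20.54035758972168), (149.99005126953125, 66.0275650024414), 0.8727625608444214) 0.0484962626074919
tool-frame handle face 1372 [ 0.451  0.023 -0.892] [ 11.8  -0.8 -23.7] tilt deg from tool z 26.8
tool-frame handle face 329 [-0.478  0.09   0.874] [ 11.6  -2.3 -23.6] tilt deg from tool z 29.1
[-0.83  0.19  1.56  0.    1.4  -0.85] [ 0.42613399 -0.29857437  0.2617626 ] [-0.7  0.6 -3.2]
yaw 1.41 turn share total 0.0006 shift shares total [0.3931 0.1713 0.0155] len mm 343.3
```

Request:
{"fn": "jog_arm", "kwargs": {"rows": [[[0.0562, 0.0245, 0, 0, -1], [0.0562, 0.0245, 0, 0, -1], [0.0562, 0.0245, 0, 0, -1], [0.0562, 0.0245, 0, 0, -1], [0.0562, 0.0245, 0, 0, -1], [0.0562, 0.0245, 0, 0, -1], [0.0562, 0.0245, 0, 0, -1], [0, 0, 0.05, 0, -1], [0, 0, 0.05, 0, -1], [0, 0, 0.04, 0, -1], [0, 0, 0, 0, -1], [0, 0, 0, 0, -1]]]}}

```text
time: 31.42
tool_pos: [0.5576, 0.0182, 0.1528]
eef_rot: [2.194, 2.247, 0.001]
wrist_force: [-0.8, 0.4, -3.1]
gripper_width: 0.289
grip_force: 59.7
```

Request:
{"fn": "jog_arm", "kwargs": {"rows": [[[0, 0, 0.015, 0, -1], [0, 0, 0, 0, -1], [0, 0, 0, 0, -1]]], "squeeze": 25}}

```text
time: 31.8
tool_pos: [0.557, 0.0184, 0.1402]
eef_rot: [2.195, 2.247, 0.0]
wrist_force: [0.1, -0.6, -3.3]
gripper_width: 0.279
grip_force: 24.8
```

```bash
python3 lidp.py
```

```text
lid ((556.1250610351562, 19.620464324951172), (149.80270385742188, 67.5642318725586), 1.0032635927200317) 0.04845513429340992
tool-frame handle face 1359 [-0.44  -0.015  0.898] [ 12.2  -1.  -23.5] tilt deg from tool z 26.1
tool-frame handle face 345 [ 0.438  0.015 -0.899] [ 12.5  -1.  -22.2] tilt deg from tool z 26.0
[-0.17  0.35  1.65 -0.    1.14 -0.19] [0.55696436 0.01836309 0.14016876] [ 0.1 -0.6 -3.3]
yaw 1.33 turn share total 0.0002 shift shares total [ 0.0008 -0.0011 -0.1373] len mm 109.8
```

Request:
{"fn": "jog_arm", "kwargs": {"rows": [[[0, 0, 0.014, 0, -1], [0, 0, 0, 0, -1], [0, 0, 0, 0, -1]]], "squeeze": 13}}

```text
time: 32.28
tool_pos: [0.5567, 0.0184, 0.1283]
eef_rot: [-2.195, -2.247, 0.001]
wrist_force: [-0.1, 0.2, -3.3]
gripper_width: 0.282
grip_force: 13.0
```

```bash
python3 lidp.py|grep -v lid
```

```text
tool-frame handle face 1385 [ 0.449  0.018 -0.893] [ 11.9  -1.  -23.5] tilt deg from tool z 26.7
tool-frame handle face 326 [ 0.443  0.016 -0.896] [ 10.4  -3.  -23.1] tilt deg from tool z 26.3
[-0.17  0.37  1.66 -0.    1.11 -0.19] [0.55665514 0.01842178 0.12831474] [-0.1  0.2 -3.3]
yaw 1.33 turn share total 0.0001 shift shares total [ 0.0008 -0.0009 -0.1521] len mm 121.7
```

Request:
{"fn": "jog_arm", "kwargs": {"rows": [[[0, 0, 0, 0, -1], [0, 0, 0, 0, -1], [0, 0, 0, 0, -1]]], "squeeze": 8}}

```text
time: 32.75
tool_pos: [0.5568, 0.0184, 0.1287]
eef_rot: [2.196, 2.247, 0.0]
wrist_force: [-1.0, 0.5, -4.4]
gripper_width: 0.28
grip_force: 8.0
```

```bash
python3 lidp.py|grep -v lid
```

```text
tool-frame handle face 1361 [-0.451 -0.002  0.892] [ 11.8  -1.3 -23.5] tilt deg from tool z 26.8
tool-frame handle face 313 [-0.45   0.001  0.893] [ 12.9  -0.8 -24.1] tilt deg from tool z 26.7
[-0.17  0.36  1.66 -0.    1.11 -0.19] [0.55684656 0.01840122 0.12868804] [-1.   0.5 -4.4]
yaw 1.32 turn share total 0.0001 shift shares total [ 0.0008 -0.001  -0.1516] len mm 121.3
```

Friction is too high for it to swing upright on its own. Instead I'll touch the foot's lower edge down on the lid and rock the weight upright about that edge, with a loose grip as the hinge.

Request:
{"fn": "jog_arm", "kwargs": {"rows": [[[0.021, 0, 0, 0, -1], [0.021, 0, 0, 0, -1], [0, 0, 0, 0, -1], [0, 0, 0.006, 0, -1], [0, 0, 0.003, 0, -1], [0, 0, 0.002, 0, -1], [0, 0, 0, 0, -1]]], "squeeze": 15}}

```text
time: 33.72
tool_pos: [0.556, 0.0517, 0.1196]
eef_rot: [-2.196, -2.246, 0.0]
wrist_force: [0.1, 0.4, -4.0]
gripper_width: 0.275
grip_force: 15.0
```

```bash
python3 lidp.py
```

```text
lid ((556.0989990234375, 20.760807037353516), (149.7597198486328, 63.429840087890625), 0.9319848418235779) 0.048346531571517734
tool-frame handle face 1369 [-0.439 -0.016  0.898] [ 11.8  -1.2 -23.5] tilt deg from tool z 26.0
tool-frame handle face 310 [-0.433 -0.019  0.901] [ 10.9  -2.5 -22.9] tilt deg from tool z 25.7
[-0.11  0.38  1.67 -0.    1.09 -0.13] [0.55597606 0.05169599 0.11959565] [ 0.1  0.4 -4. ]
yaw 1.29 turn share total -0.0 shift shares total [-0.0409 -0.001  -0.163 ] len mm 134.4
```

Request:
{"fn": "jog_arm", "kwargs": {"rows": [[[0, 0, 0.0013, 0, -1], [0, 0, 0.0013, 0, -1], [0, 0, 0, 0, -1]]], "squeeze": 10}}

```text
time: 34.2
tool_pos: [0.5559, 0.052, 0.1176]
eef_rot: [-2.195, -2.247, 0.0]
wrist_force: [-0.2, 0.3, -4.8]
gripper_width: 0.275
grip_force: 10.0
```

Request:
{"fn": "jog_arm", "kwargs": {"rows": [[[0, 0, 0.0013, 0, -1], [0, 0, 0, 0, -1]]]}}

```text
time: 34.45
tool_pos: [0.5561, 0.052, 0.117]
eef_rot: [2.195, 2.247, 0.0]
wrist_force: [-0.2, 0.2, -1.6]
gripper_width: 0.281
grip_force: 10.0
```

Request:
{"fn": "jog_arm", "kwargs": {"rows": [[[0, 0, 0.0013, 0, -1], [0, 0, 0, 0, -1]]]}}

```text
time: 34.7
tool_pos: [0.5562, 0.0521, 0.1169]
eef_rot: [2.195, 2.247, 0.001]
wrist_force: [-3.6, 1.0, 6.5]
gripper_width: 0.277
grip_force: 10.0
```

Request:
{"fn": "jog_arm", "kwargs": {"rows": [[[-0.0052, 0, -0.0012, 0, -1], [-0.0052, 0, -0.001, 0, -1], [0, 0, 0, 0, -1]]], "squeeze": 7}}

```text
time: 35.08
tool_pos: [0.5564, 0.0431, 0.1179]
eef_rot: [2.196, 2.246, 0.0]
wrist_force: [-1.8, -0.7, 5.4]
gripper_width: 0.279
grip_force: 7.0
```

```bash
python3 lidp.py
```

```text
lid ((555.970947265625, 20.782352447509766), (150.3070831298828, 65.33735656738281), 1.7692911624908447) 0.04855993648596253
tool-frame handle face 1429 [ 0.337  0.005 -0.941] [ 10.4  -1.2 -25.3] tilt deg from tool z 19.7
tool-frame handle face 326 [ 0.331  0.001 -0.944] [  9.8  -2.1 -24.4] tilt deg from tool z 19.3
[-0.12  0.38  1.67 -0.    1.09 -0.14] [0.55642583 0.04313802 0.11786782] [-1.8 -0.7  5.4]
yaw 1.3 turn share total 0.0 shift shares total [-0.0302 -0.0011 -0.1652] len mm 134.3
```

It's rocking exactly as planned (19.7° now). Continuing the arc.

Request:
{"fn": "jog_arm", "kwargs": {"rows": [[[-0.0055, 0, -0.0008, 0, -1], [-0.0055, 0, -0.0004, 0, -1], [-0.0055, 0, 0, 0, -1], [-0.0055, 0, 0.0002, 0, -1], [0, 0, 0, 0, -1]]]}}

```text
time: 35.8
tool_pos: [0.5567, 0.0254, 0.1179]
eef_rot: [2.196, 2.246, -0.001]
wrist_force: [-0.5, -0.6, -3.1]
gripper_width: 0.28
grip_force: 7.0
```

```bash
python3 lidp.py
```

```text
lid ((556.1764526367188, 21.230567932128906), (150.020263671875, 64.56346130371094), 0.9998554587364197) 0.04840235930996446
tool-frame handle face 1493 [ 0.993 -0.001  0.116] [12.4 -1.3  1.4] tilt deg from tool z 83.3
tool-frame handle face 1181 [ 0.127 -0.011 -0.992] [  7.8  -1.1 -27.1] tilt deg from tool z 7.3
[-0.15  0.38  1.68 -0.    1.09 -0.18] [0.55673513 0.02536292 0.11789825] [-0.5 -0.6 -3.1]
yaw 1.3 turn share total 0.0 shift shares total [-0.008  -0.0011 -0.1651] len mm 132.3
```

Request:
{"fn": "jog_arm", "kwargs": {"rows": [[[-0.0048, 0, 0.0012, 0, -1], [-0.0048, 0, 0.0012, 0, -1], [-0.0005, 0, 0.0005, 0, -1], [0, 0, 0, 0, -1]]]}}

```text
time: 36.4
tool_pos: [0.5569, 0.0176, 0.1163]
eef_rot: [2.195, 2.246, -0.001]
wrist_force: [-2.2, -0.8, 3.6]
gripper_width: 0.28
grip_force: 7.0
```

```bash
python3 lidp.py
```

```text
lid ((555.7005615234375, 21.81414031982422), (150.15634155273438, 64.59596252441406), 2.003108501434326) 0.04862800740503684
tool-frame handle face 2090 [1.    0.002 0.016] [13.4 -1.3  1.3] tilt deg from tool z 89.1
tool-frame handle face 1024 [ 0.023  0.004 -1.   ] [  6.9  -1.3 -28. ] tilt deg from tool z 1.3
[-0.17  0.38  1.68 -0.    1.08 -0.19] [0.55685716 0.01760599 0.11631931] [-2.2 -0.8  3.6]
yaw 1.33 turn share total 0.0001 shift shares total [ 0.0016 -0.001  -0.1671] len mm 133.7
```

Upright within 1.3° and centred. Releasing and retreating.

Request:
{"fn": "jog_arm", "kwargs": {"rows": [[[0, 0, 0, 0, -0.1], [0, 0, 0, 0, 0.1], [0, 0, 0, 0, 0.2], [0, 0, 0, 0, 0.2], [0, 0, -0.02, 0, 0.2], [0, 0, -0.05, 0, 0.2], [0, 0, -0.06, 0, 0.2], [0, 0, -0.05, 0, 0.2], [0, 0, 0, 0, 0.2]]]}}

```text
time: 37.62
tool_pos: [0.5589, 0.0178, 0.265]
eef_rot: [2.19, 2.242, 0.008]
wrist_force: [0.2, -0.5, -0.2]
gripper_width: 0.598
grip_force: 0.0
```

Run:
```python
from h import *
from bench import arm,read_camera
s=arm.get_state();print(s["tool_pos"],s["gripper_width"],s["wrist_force"])
for n in("wrist","side"):
    c=read_camera(n);w=wristcloud(c,s) if n=="wrist" else cloud(c)
    hsv=cv2.cvtColor(c["image"],cv2.COLOR_BGR2HSV);f=np.isfinite(w[...,0])&(np.hypot(w[...,0]-.556,w[...,1]-.02)<.1)
    br=f&(hsv[...,1]>110)&(hsv[...,0]<25)&(w[...,2]>.05)&(w[...,2]<.16);h=w[br]
    t=h[h[:,2]>h[:,2].max()-.006];print(n,"top z",np.median(t[:,2]),cv2.minAreaRect((t[:,:2]*1000).astype(np.float32)))
    A=np.c_[t[:,:2]-t[:,:2].mean(0),np.ones(len(t))];print(" slopes",np.linalg.lstsq(A,t[:,2],rcond=None)[0])
    ft=w[f&~br&(abs(w[...,2]-.063)<.004)];print(" foot",len(ft),cv2.minAreaRect((ft[:,:2]*1000).astype(np.float32)),np.median(ft[:,2]))
    l=w[f&(abs(w[...,2]-.049)<.005)];print(" lid",cv2.minAreaRect((l[:,:2]*1000).astype(np.float32)),np.median(l[:,2]))
```

```text
[0.55889814 0.01777282 0.26501961] 0.5982428856630969 [ 0.22303701 -0.50718682 -0.24415057]
wrist top z 0.14416691539328927 ((555.4053344726562, 21.617738723754883), (24.059192657470703, 17.054698944091797), 0.7480411529541016)
 slopes [-0.00159724 -0.03719616  0.14411356]
 foot 1266 ((554.9122924804688, 20.951045989990234), (91.76668548583984, 28.29039764404297), 1.2189620733261108) 0.06221678746945615
 lid ((554.965087890625, 19.255773544311523), (150.237548828125, 60.44926071166992), 0.9029579162597656) 0.048284403761374564
side top z 0.14189998865799525 ((555.2890014648438, 29.67885398864746), (16.2049560546875, 3.8527936935424805), 8.5565824508667)
 slopes [ 0.03654146 -0.72128078  0.1427749 ]
 foot 167 ((556.5908203125, 22.346054077148438), (32.42563247680664, 90.75860595703125), 89.23680877685547) 0.06220709852748298
 lid ((555.9498291015625, 20.35924530029297), (149.85928344726562, 65.883056640625), 1.371055006980896) 0.04854016876801777
```

The weight stands on the lid: foot top at 62 mm, handle top at 144 mm, about 1.7 mm off centre and aligned within 0.5°. The lid is down at 48.4 mm, and the gripper is clear and touching nothing. Handing in.

```bash
python3 -c "
from bench import close_job
print(close_job())"
```

```text
the job is handed in; nothing more can be done
None
```

The lid is fully down on the tray with cut corners matching, and the weight stands upright in the middle of the lid, about 2 mm off centre with its foot along the lid's length; the job is handed in at about 38 s of 64 s, no verdict was returned, and I did not re-measure the beaker, notebook and microscope, which I never reached for.

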